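Pin the welding positioner's faceplate

TASK

Lock the round faceplate of the welding positioner: turn it, using its upright black handle, until the hole in its yellow lug lines up with the hole in the fixed blue bracket, then push the red-handled locating pin through both holes until its crossbar snaps past the spring latch and sits home against the bracket, without ramming it. The pin lies with its handle under the riser shelf, so first draw it out, lay it on the bench clear of the shelf and let go, then take it again by its handle. Leave the other loose things on the bench where they are.

Things in the scene. Friction and masses are not known exactly. Their poses are not given: they have to be found in the camera images.
- positioner: Fixed welding positioner: base 200 x 200 mm, steel faceplate of 260 mm diameter on top (upper face at height 75 mm), grey gear box with handwheel at +y. Origin: on the bench under the faceplate's axis, z up. The blue bracket stands at -y (60 mm wide, top at height 121 mm): outer face at y = -160 mm, inner at -136 mm. The pin goes in along +y, at x = 0, height 105 mm.
- bracket_hole (a point): Centre of the mouth of the bracket's hole, on its outer face (20 mm diameter, through 24 mm). Axes as positioner: the pin goes in along +y.
- latch_rollers (a point): Midpoint of two brass latch rollers (10 mm diameter, at x = -26 to -12 and 12 to 26 mm of positioner) in front of the bracket, 18 mm before its outer face, 9 mm above the hole axis. The latch reaches 26 mm before that face, its top is 19 mm above the hole axis. The crossbar passes under, lifting it 4 mm on a spring, and it drops behind. Peak push 5 to 10 N, about 10 to 19 mm before home.
- lug_hole (a point): Mouth of the hole (20 mm diameter) in the yellow lug that stands on the faceplate's edge and turns with it: 46 mm wide, 22 mm thick, top at height 125 mm. Lined up, it lies 34 mm beyond bracket_hole along positioner's +y at the same height, with a 10 mm gap between bracket and lug.
- faceplate (a joint): Angle of the faceplate in rad about the upright axis through positioner's origin, growing anticlockwise seen from above; 0 when the holes are lined up; it turns from -0.12 to 1.0. Friction of about 0.12 Nm keeps it where it is left; the pin's tapered nose still pulls it in from about 0.03 rad.
- crank (a point): Centre line of the black upright round handle on the faceplate, at height 115 mm. Handle 24 mm diameter, from height 75 to 141 mm, 95 mm from the faceplate's axis (on positioner's -x side when the faceplate reads 0).
- pin_bar (a point): Centre of the crossbar of the loose locating pin. Pin 162 mm long, 16 mm thick, about 250 g, lying flat, axis 8 mm above the bench. x: along the pin to its nose, whose end is at x = +100 mm (last 20 mm taper to 8 mm). y: along the red crossbar (60 x 16 mm). Handle, 16 mm thick, straight behind, red, ends at x = -62 mm. Home: pin level, crossbar level, this point at y = -168 mm of positioner.
- riser: Fixed plywood riser shelf, 270 mm (x) by 170 mm (y), underside at height 54 mm, top at 66 mm, with a white instrument on it (up to 151 mm high, its front 55 mm back from the open edge). Origin: on the bench under its centre. Panels close its -x and +x ends; its +y side, at y = +85 mm, is open and there the pin's nose sticks out.
- spray_can: Blue can standing on the bench, 60 mm diameter, 170 mm high, leave alone. Origin: centre of its underside.
- paste_jar: Amber jar standing on the bench, 70 mm diameter, 70 mm high, leave alone. Origin: centre of its underside.
- blue_cup: Blue open cup, 72 mm diameter, 75 mm high, leave alone. Origin: centre of its underside.
- wrench: Steel wrench lying on the bench, 160 mm long, leave alone.
- sample_block: Steel block 80 x 50 x 25 mm lying on the bench, leave alone. Origin: centre of its underside.
- brush: Wire brush lying on the bench, leave alone.
- hammer: Hammer lying on the bench beyond the positioner, leave alone.

How it is judged:
By the outcome, as a careful person would: the job done as asked, in the order asked, and still so for the second after the job is handed in, with the robot touching nothing.
It also fails if it takes over 69 s, if anything falls off the work surface, if the arm or the gripper's body presses on something with over 40 N, if the wrist force passes 120 N, or if a joint passes its speed limit or range.

ROBOT

A 6-joint arm with a two-finger parallel gripper is mounted at the origin on the work surface. World frame = base frame: x ahead of the robot, y to its left, z up, the work surface at z = 0. Lengths are in mm, angles in rad, forces in N, time in s.
With the tool pointing down it reaches from about 275 to 1000 mm from the base axis. Payload 8.4 kg.
Tool frame: the origin (TCP) lies at the very end of the fingers, on their centre line; the grasp point (between the pads) lies r.hold_point_z behind it (r.hold_point_z is the distance from the TCP to the grasp point, in mm); x points along the fingers, z is the direction in which the jaws open and shut, and the axes are right-handed (so a half turn about x gives the same grasp; the last joint's range is limited). The gripper opens to 85 mm and grips with 20 to 120 N. Pads are 22 mm wide; open, the fingers measure 114 mm over their backs; the gripper's body (76 mm by 85 mm) begins 54 mm behind the grasp point. The pads swing forward as they close: fully open they stand 13 mm farther back than shut.
Start: joints at [1.19, 0.353, 1.633, -0, 1.155, -0.002], TCP at [231.127, 580.696, 209.981] pointing down, gripper open.
Joint ranges: [-2.63, 2.63], [-0.92, 2.1], [0.06, 2.66], [-1.3, 4.44], [0, 2.69], [-3.02, 3.02]. Speed limits (rad/s): [2.22, 2.22, 2.79, 3.14, 3.14, 3.14].

INTERFACE

Orientations are given as [roll, pitch, yaw] about the fixed x, y, z axes, in that order (R = Rz(yaw) Ry(pitch) Rx(roll)).
In Python, from rig import r gives the robot as it stands.
- The arm moves only by the tool jog_arm, never from a script. Its argument "series" is a list of rows, each a list of 7 numbers: the turn, a rotation vector about the tool's x, y, z in degrees, then the shift along the tool's x, y, z in cm, then the opening, from 0 (shut) to 1 (fully open). In form: [[wx, wy, wz, tx, ty, tz, fingers], ...]. A call has 1 to 20 rows; each row shifts and turns the commanded pose from where the row before left it, along the tool's axes as they then stand; what a row does not reach is not made up. A row lasts 1/10 s, in which the tool goes at most 50 mm and 8.59 degrees, less where a joint would pass 70% of its speed; a pose out of reach is approached as far as the arm can. A call with a gripper value outside its range is refused whole. The fingers move at their own pace and stop on an object; "force" is the grip in N (left out, the last holds). Time passes only in rows, so rows that do not move let the fingers close. It gives the time, the measured TCP pose, the force and the opening at its end, in the units of the state.
- r.sense(): the state, without advancing time (a new reading comes with each control period).
- r.grab_frame(name): name is "side" or "top" or "wrist"; returns (picture, depth): 480x640x3 uint8, red, green, blue; 480x640 float32, mm along the optical axis (not along the pixel's ray), 0 where there is no reading.
- r.get_calibration(name): a dict with "mtx" (3x3 intrinsics, pixels), "position" and "rotation" of the camera in the world; the wrist camera has in their place "mount" (4x4, takes a point from camera to tool coordinates, whose origin is the TCP and whose axes are the tool frame's). Camera axes: x right, y down, z forward; pixel columns grow to the right and rows downward; lengths in mm; the calibration is good to about 2 mm. A picture is of the moment at which its call begins: read the wrist's pose just before it. get_calibration takes no time and is no camera call.
- r.sign_off(): hands the job in, once; it reports no verdict.
The state is a dict: "clock": time; "qpos": joint angles; "qvel": joint speeds; "joint_efforts": joint torques, N m; "eef_pos": TCP position; "tcp_rot": TCP orientation; "contact_force": force on the tool from outside, world axes, zero at the start; "wrist_torque": the same for the moment, N m; "opening": opening from 0.0 (shut) to 1.0 (fully open).
Only numpy, scipy, OpenCV 4.12 (cv2) and the standard library are available. Lean on these libraries where they do the work, as an engineer would, in place of code of your own. Each camera call takes 0.05 s, during which the arm holds its last target.

## Working session

There is one attempt and no reset: what is moved stays moved. The work goes in short steps, Python scripts to look and compute and a tool call to move; the robot and the scene stay as the last step left them, time stands still between calls to the robot, and variables do not carry over. Pictures are saved under pics/ and viewed, and the job is handed in when it is done.

Besides the shell and the picture viewer there is one more tool, called after ">>>" as a command line: name --pt "numbers of a row" for each row, then --argument value for the rest. jog_arm: Moves the arm, as the interface text tells. Its arguments: {"type":"object","properties":{"series":{"type":"array"},"force":{"type":"number"}},"required":["series"]}

```bash
ls; mkdir -p pics
cat > h.py <<'E'
import numpy as np, cv2
from rig import r
from scipy.spatial.transform import Rotation as R
def snap(n,f):
    im,d=r.grab_frame(n); cv2.imwrite(f'pics/{f}.png',im[:,:,::-1]); np.save(f'pics/{f}.npy',d); return im,d
E
python3 - <<'E'
from h import *
s=r.sense(); print(s); print(r.hold_point_z)
for n in('side','top','wrist'):
    c=r.get_calibration(n); print(n,{k:np.round(v,3).tolist() for k,v in c.items()})
snap('side','s0');snap('top','t0')
E
```

```text
pics
{'clock': 0.0, 'qpos': array([ 1.18960203e+00,  3.53645675e-01,  1.63411511e+00,  1.01647119e-05,
        1.15519797e+00, -2.41795767e-03]), 'qvel': array([ 1.51370803e-04, -2.85480005e-04,  1.17022331e-03, -3.25042277e-04,
       -2.61485340e-03,  8.14166134e-05]), 'joint_efforts': array([-1.80356169e-04, -6.05243325e+01, -3.42060399e+01, -1.19553852e-04,
        9.41825216e-03, -7.19348463e-05]), 'eef_pos': array([230.93873044, 580.23805353, 209.27138409]), 'tcp_rot': array([ 3.1323716 ,  1.5694302 , -1.95879783]), 'contact_force': array([-0.99534427, -0.38021468,  0.76814604]), 'wrist_torque': array([ 0.01600067, -0.04396714, -0.0343089 ]), 'opening': 0.999542896140996}
18.700000000000003
side {'mtx': [[435.927, 0.0, 317.557], [0.0, 435.927, 240.288], [0.0, 0.0, 1.0]], 'position': [67.435, -924.148, 785.161], 'rotation': [-2.145, -0.019, -0.437]}
top {'mtx': [[472.464, 0.0, 313.603], [0.0, 472.464, 237.719], [0.0, 0.0, 1.0]], 'position': [372.495, 42.161, 1285.572], 'rotation': [-3.004, -0.02, -1.585]}
wrist {'mtx': [[389.905, 0.0, 317.534], [0.0, 389.905, 236.997], [0.0, 0.0, 1.0]], 'mount': [[-0.0, -0.278, 0.96, -163.567], [-0.0, -0.96, -0.278, 71.278], [1.0, -0.0, -0.0, 0.725], [0.0, 0.0, 0.0, 1.0]]}
```

View pics/t0.png

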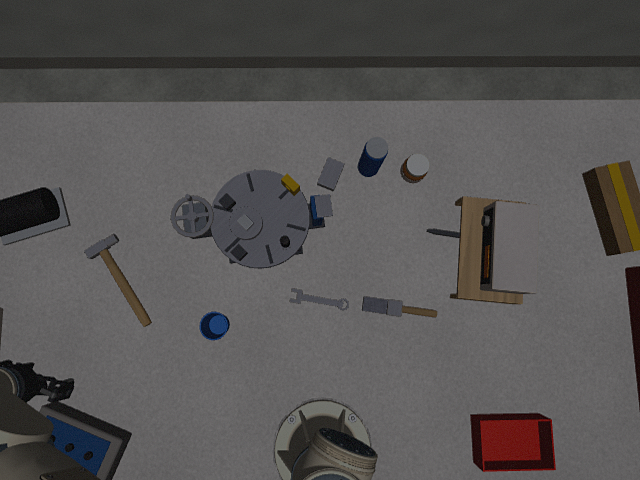

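View pics/s0.png

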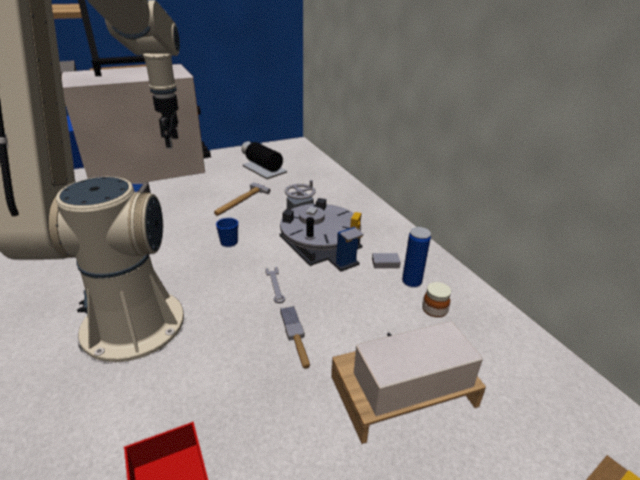

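```bash
cat >> h.py <<'E'
def cam(n,pose=None):
    c=r.get_calibration(n)
    if n=='wrist':
        p,rot=pose; T=np.eye(4);T[:3,:3]=R.from_euler('xyz',rot).as_matrix();T[:3,3]=p
        M=T@c['mount']; return c['mtx'],M[:3,:3],M[:3,3]
    return c['mtx'],R.from_euler('xyz',c['rotation']).as_matrix(),np.array(c['position'])
def ray(C,uv,z):
    K,Rm,p=C; d=Rm@np.linalg.solve(K,np.array([uv[0],uv[1],1.])); return p+d*(z-p[2])/d[2]
def proj(C,P):
    K,Rm,p=C; q=K@(Rm.T@(np.asarray(P,float)-p)); return q[:2]/q[2]
def pc(C,d):
    K,Rm,p=C; v,u=np.mgrid[:480,:640]; q=np.stack([(u-K[0,2])/K[0,0]*d,(v-K[1,2])/K[1,1]*d,d],-1); return q@Rm.T+p
E
python3 - <<'E'
from h import *
t=cv2.imread('pics/t0.png')
a=cv2.resize(t[140:310,160:350],None,fx=4,fy=4,interpolation=cv2.INTER_CUBIC); cv2.imwrite('pics/t0a.png',a[:600,:760])
b=cv2.resize(t[180:320,340:540],None,fx=4,fy=4,interpolation=cv2.INTER_CUBIC); cv2.imwrite('pics/t0b.png',b)
s=r.sense(); print(R.from_euler('xyz',s['tcp_rot']).as_matrix().round(3))
C=cam('top'); P=pc(C,np.load('pics/t0.npy'))
for u,v in[(260,218),(290,181),(285,241),(322,200),(430,231),(470,240),(462,200),(500,250),(372,145),(417,165)]: print((u,v),P[v,u].round(1))
C=cam('side'); P=pc(C,np.load('pics/s0.npy'))
for u,v in[(320,222),(355,215),(348,235),(310,218)]: print((u,v),P[v,u].round(1))
E
```

```text
[[-0.001 -0.929  0.37 ]
 [-0.001  0.37   0.929]
 [-1.     0.    -0.001]]
(260, 218) [590.2 152.6  92.2]
(290, 181) [678.9  74.3 121.8]
(285, 241) [523.3  87.  143.8]
(322, 200) [628.5  -5.7 124.7]
(430, 231) [ 564.  -305.6   10. ]
(470, 240) [ 530.4 -394.1   67.3]
(462, 200) [ 639.1 -381.7   60. ]
(500, 250) [ 493.8 -434.9  154.1]
(372, 145) [ 754.3 -128.6  172.8]
(417, 165) [ 732.9 -262.6   71.5]
(320, 222) [591.7 149.7  81.5]
(355, 215) [674.8  76.7 126.6]
(348, 235) [603.6 -10.4 122.4]
(310, 218) [532.   95.6 138.4]
```

View pics/t0a.png

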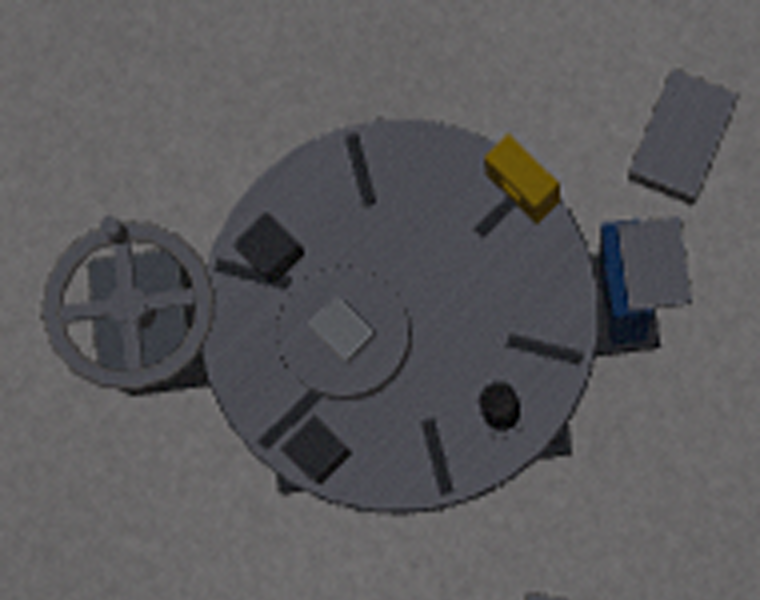

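View pics/t0b.png

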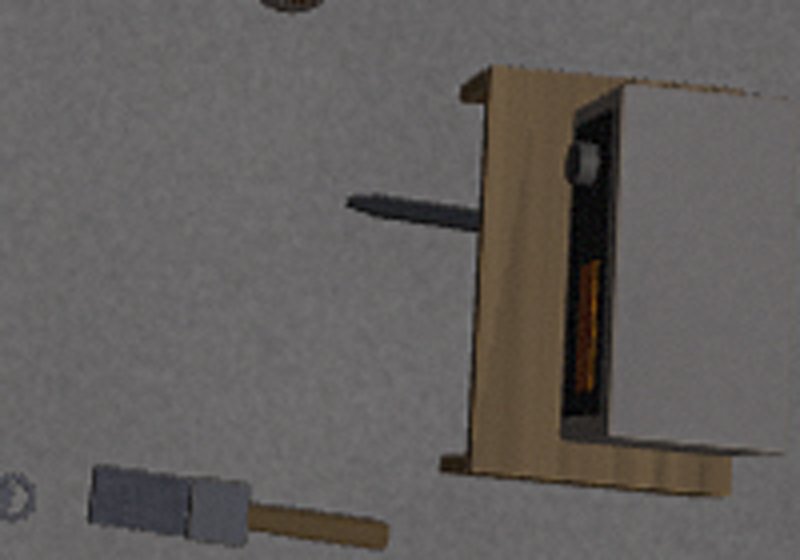

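```bash
cat >> h.py <<'E'
def Rt(yaw_deg):
    # tool pointing down, tool z (jaw axis) at yaw in world xy
    a=np.radians(yaw_deg); z=np.array([np.cos(a),np.sin(a),0]); x=np.array([0,0,-1.]); y=np.cross(z,x); return np.stack([x,y,z],1)
def plan(p,yaw,n,p0=None,R0=None,grip=1.0,Rm=None,nd=2):
    s=r.sense()
    if p0 is None: p0=s['eef_pos']
    if R0 is None: R0=R.from_euler('xyz',s['tcp_rot']).as_matrix()
    R1=Rt(yaw) if Rm is None else Rm
    rv=R.from_matrix(R0.T@R1).as_rotvec(); out=[]
    Rc=R0.copy(); pc_=np.array(p0,float); 
    for i in range(n):
        w=np.degrees(rv)/n; tgt=np.array(p0)+(np.array(p)-p0)*(i+1)/n
        t=np.round(Rc.T@(tgt-pc_)/10,nd); w=np.round(w,1)
        out.append([float(x) for x in w]+[float(x) for x in t]+[grip])
        pc_=pc_+Rc@t*10; Rc=Rc@R.from_rotvec(np.radians(w)).as_matrix()
    print(str(out).replace('-0.0,','0,').replace('0.0,','0,')); return pc_,Rc
E
python3 - <<'E'
from h import *
plan([600,60,380],0,18)
E
```

```text
[[3.8, 0, 0, -0.95, -2.97, -1.93, 1.0], [3.8, 0, 0, -0.94, -3.1, -1.73, 1.0], [3.8, 0, 0, -0.95, -3.2, -1.51, 1.0], [3.8, 0, 0, -0.94, -3.3, -1.31, 1.0], [3.8, 0, 0, -0.95, -3.37, -1.08, 1.0], [3.8, 0, 0, -0.95, -3.44, -0.85, 1.0], [3.8, 0, 0, -0.94, -3.49, -0.63, 1.0], [3.8, 0, 0, -0.95, -3.52, -0.39, 1.0], [3.8, 0, 0, -0.94, -3.54, -0.16, 1.0], [3.8, 0, 0, -0.95, -3.55, 0.08, 1.0], [3.8, 0, 0, -0.95, -3.53, 0.31, 1.0], [3.8, 0, 0, -0.94, -3.5, 0.54, 1.0], [3.8, 0, 0, -0.95, -3.46, 0.78, 1.0], [3.8, 0, 0, -0.94, -3.4, 1.0, 1.0], [3.8, 0, 0, -0.95, -3.32, 1.23, 1.0], [3.8, 0, 0, -0.95, -3.24, 1.44, 1.0], [3.8, 0, 0, -0.94, -3.13, 1.66, 1.0], [3.8, 0, 0, -0.95, -3.02, 1.86, 1.0]]
```

>>> jog_arm --pt "3.8 0 0 -1 -3 -1.9 1" --pt "3.8 0 0 -1 -3.1 -1.7 1" --pt "3.8 0 0 -1 -3.2 -1.5 1" --pt "3.8 0 0 -1 -3.3 -1.3 1" --pt "3.8 0 0 -1 -3.4 -1.1 1" --pt "3.8 0 0 -1 -3.4 -0.8 1" --pt "3.8 0 0 -1 -3.5 -0.6 1" --pt "3.8 0 0 -1 -3.5 -0.4 1" --pt "3.8 0 0 -1 -3.5 -0.2 1" --pt "3.8 0 0 -1 -3.5 0.1 1" --pt "3.8 0 0 -1 -3.5 0.3 1" --pt "3.8 0 0 -1 -3.5 0.5 1" --pt "3.8 0 0 -1 -3.5 0.8 1" --pt "3.8 0 0 -0.9 -3.4 1 1" --pt "3.8 0 0 -0.9 -3.3 1.2 1" --pt "3.8 0 0 -0.9 -3.2 1.4 1" --pt "3.8 0 0 -0.9 -3.1 1.7 1" --pt "3.8 0 0 -0.9 -3 1.9 1" --pt "0 0 0 0 0 0 1" --pt "0 0 0 0 0 0 1"

```text
clock: 2.1
eef_pos: [599.9, 62.3, 384.4]
tcp_rot: [2.925, 1.57, 2.922]
contact_force: [-0.7, -0.1, -1.2]
opening: 0.997
```

Run:
```python
from h import *
s=r.sense(); print(s['clock'],s['eef_pos'],R.from_euler('xyz',s['tcp_rot']).as_matrix().round(3),s['qpos'].round(2),s['qvel'].round(3))
np.save('pics/w1pose.npy',[s['eef_pos'],s['tcp_rot']])
snap('wrist','w1')
```

```text
2.1 [599.88204705  62.30805001 384.37087118] [[-0.001  0.003  1.   ]
 [ 0.     1.    -0.003]
 [-1.     0.    -0.001]] [0.1  0.21 1.45 0.   1.48 0.1 ] [ 0.025 -0.011  0.02   0.006  0.    -0.001]
```

View pics/w1.png

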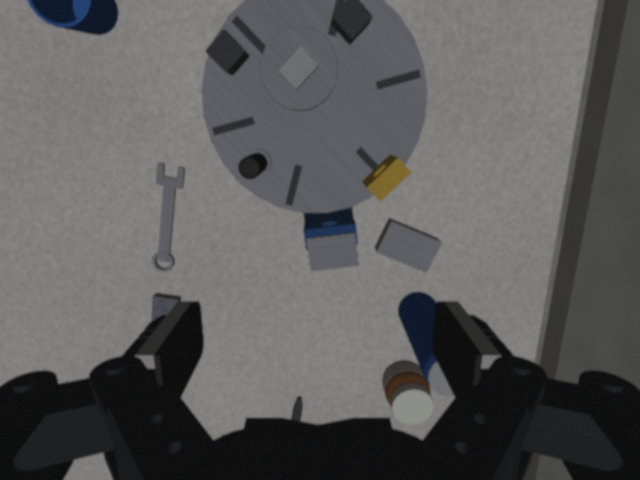

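Run:
```python
from h import *
from scipy.optimize import least_squares
def fitcirc(Q,r0):
    f=lambda p:np.hypot(Q[:,0]-p[0],Q[:,1]-p[1])-r0
    o=least_squares(f,[Q[:,0].mean(),Q[:,1].mean()],loss='soft_l1',f_scale=1.5); return o.x,np.abs(o.fun).mean()
for n,f in(('wrist','w1'),('top','t0')):
    C=cam(n,np.load('pics/w1pose.npy')) if n=='wrist' else cam(n)
    d=np.load(f'pics/{f}.npy'); P=pc(C,d); im=cv2.imread(f'pics/{f}.png'); hsv=cv2.cvtColor(im,cv2.COLOR_BGR2HSV)
    v,u=np.mgrid[:480,:640]
    near=(np.abs(P[...,0]-592)<160)&(np.abs(P[...,1]-135)<160)&(d>0)
    m=(near&(np.abs(P[...,2]-76)<12)).astype(np.uint8)
    print(n,'disc z med',np.median(P[...,2][m>0]))
    cs,_=cv2.findContours(cv2.morphologyEx(m,cv2.MORPH_OPEN,np.ones((5,5))),cv2.RETR_EXTERNAL,cv2.CHAIN_APPROX_NONE)
    c=max(cs,key=cv2.contourArea)[:,0,:]; c=c[(c[:,1]>3)]
    Q=np.array([ray(C,p,75) for p in c]); x,e=fitcirc(Q,130); 
    k=np.abs(np.hypot(*(Q[:,:2]-x).T)-130)<4; x,e=fitcirc(Q[k],130); print(' centre',x,e,k.mean())
    # handle
    m=(near&(P[...,2]>128)&(hsv[...,2]<60)&(hsv[...,1]<90)).astype(np.uint8)
    nn,l,st,ce=cv2.connectedComponentsWithStats(m)
    for i in range(1,nn):
        if st[i,4]>15: print(' dark',ce[i],st[i], ray(C,ce[i],141)[:2], P[l==i][:,2].mean())
    for nm,lo,hi in(('yel',(20,100,60),(35,255,255)),('blue',(100,110,50),(125,255,255))):
        m=cv2.inRange(hsv,lo,hi)>0; m&=(np.hypot(P[...,0]-592,P[...,1]-135)<190)
        for zl,zh in((116,132),):
            mm=(m&(P[...,2]>zl)&(P[...,2]<zh)); 
            if mm.sum()<5: continue
            q=np.argwhere(mm)[:,::-1].astype(np.float32); zz=125 if nm=='yel' else 121
            Q=np.array([ray(C,p,zz)[:2] for p in q]); rc=cv2.minAreaRect(Q.astype(np.float32)); print(' ',nm,mm.sum(),rc,P[...,2][mm].mean())
    # latch plate
    g=(hsv[...,1]<60)&(np.hypot(P[...,0]-610,P[...,1]+15)<55)&(P[...,2]>110)
    if g.sum()>5: print(' latch',g.sum(),cv2.minAreaRect(P[g][:,:2].astype(np.float32)),P[g][:,2].mean())
    # pin
    g=(P[...,2]<30)&(hsv[...,2]<75)&(np.abs(P[...,0]-560)<40)&(P[...,1]<-270)&(P[...,1]>-395)
    q=np.argwhere(g)[:,::-1]; 
    if len(q): 
        Q=np.array([ray(C,p,8)[:2] for p in q]); print(' pin',len(q),Q.min(0),Q.max(0),cv2.fitLine(Q.astype(np.float32),cv2.DIST_L2,0,.01,.01).ravel(), cv2.minAreaRect(Q.astype(np.float32)))
```

```text
wrist disc z med 74.55620972682254
 centre [595.26612442 159.56484248] 1.535866815711988 0.6647230320699709
 dark [249.94915254 166.85714286] [239 156  23  23 413] [529.57651497  91.61626584] 139.72854821339496
 dark [320.26396006 419.84514167] [    0   301   640   179 60494] [ 601.881908   -223.38061317] 476.229878550519
  yel 878 ((675.8729858398438, 76.93468475341797), (44.666404724121094, 23.32617950439453), 45.717350006103516) 124.22282249787912
  blue 442 ((612.5401000976562, 18.850791931152344), (56.78168869018555, 10.882468223571777), 7.033042907714844) 120.44864006969554
 latch 1640 ((615.1260986328125, -1.7258796691894531), (59.968421936035156, 50.468780517578125), 6.944632053375244) 123.39171166946109
 pin 166 [ 553.74862583 -340.37946952] [ 570.96308246 -295.02867835] [ 1.6250578e-01  9.8670757e-01  5.6415601e+02 -3.1880017e+02] ((564.861572265625, -317.0175476074219), (44.885005950927734, 13.940179824829102), 78.31678771972656)
top disc z med 74.7410342074403
 centre [594.03507169 155.51206461] 1.5472203211690538 0.5052083333333334
 dark [284.27142857 239.72857143] [280 235   9  10  70] [526.78378395  88.84739117] 140.08081947430085
  yel 159 ((674.0108642578125, 74.47792053222656), (45.140708923339844, 23.254810333251953), 45.414146423339844) 124.51833874851147
  blue 92 ((609.751708984375, 16.152122497558594), (60.11583709716797, 21.844213485717773), 21.619699478149414) 120.66201994786425
 latch 346 ((616.2236938476562, -8.306324005126953), (58.997886657714844, 40.54814147949219), 9.892151832580566) 123.71928080978338
 pin 178 [ 546.74446486 -386.1872183 ] [ 572.50730618 -295.04997725] [ 1.5466258e-01  9.8796737e-01  5.5971503e+02 -3.4425711e+02] ((560.5015258789062, -340.8833312988281), (91.72699737548828, 16.183073043823242), 80.72471618652344)
```

Run:
```python
from h import *
p,Rc=plan([528.5,90.5,180],-44,8,nd=1)
plan([528.5,90.5,96],-44,3,p,Rc,nd=1)
```

```text
[[5.5, 0, 0, 2.6, 0.3, -0.9, 1.0], [5.5, 0, 0, 2.5, 0.3, -0.9, 1.0], [5.5, 0, 0, 2.6, 0.2, -0.9, 1.0], [5.5, 0, 0, 2.5, 0, -1.0, 1.0], [5.5, 0, 0, 2.6, 0, -0.9, 1.0], [5.5, 0, 0, 2.5, -0.1, -1.0, 1.0], [5.5, 0, 0, 2.6, -0.2, -0.9, 1.0], [5.5, 0, 0, 2.5, -0.3, -0.9, 1.0]]
[[0, 0, 0, 2.8, 0, 0, 1.0], [0, 0, 0, 2.8, 0, 0, 1.0], [0, 0, 0, 2.8, 0.1, 0, 1.0]]
```

>>> jog_arm --pt "5.5 0 0 2.6 0.3 -0.9 1.0" --pt "5.5 0 0 2.5 0.3 -0.9 1.0" --pt "5.5 0 0 2.6 0.2 -0.9 1.0" --pt "5.5 0 0 2.5 0.1 -1.0 1.0" --pt "5.5 0 0 2.6 0 -0.9 1.0" --pt "5.5 0 0 2.5 -0.1 -1.0 1.0" --pt "5.5 0 0 2.6 -0.2 -0.9 1.0" --pt "5.5 0 0 2.5 -0.3 -0.9 1.0" --pt "0 0 0 0 0 0 1" --pt "0 0 0 0 0 0 1"

```text
clock: 3.15
eef_pos: [529.0, 91.5, 181.3]
tcp_rot: [-2.331, 1.57, -3.096]
contact_force: [0.8, 0.9, -0.3]
opening: 0.999
```

Run:
```python
from h import *
s=r.sense(); print(s['clock'],s['eef_pos'],R.from_euler('xyz',s['tcp_rot']).as_matrix().round(3))
np.save('pics/w2pose.npy',[s['eef_pos'],s['tcp_rot']])
snap('wrist','w2')
plan([528.5,90.5,96],-44,3,nd=1)
```

```text
3.15 [529.0225595   91.51016647 181.34113873] [[-0.     0.693  0.721]
 [-0.     0.721 -0.693]
 [-1.    -0.    -0.   ]]
[[0, 0, 0, 2.9, -0.1, 0, 1.0], [0, 0, 0, 2.8, 0, 0, 1.0], [0, 0, 0, 2.9, -0.1, -0.1, 1.0]]
```

View pics/w2.png

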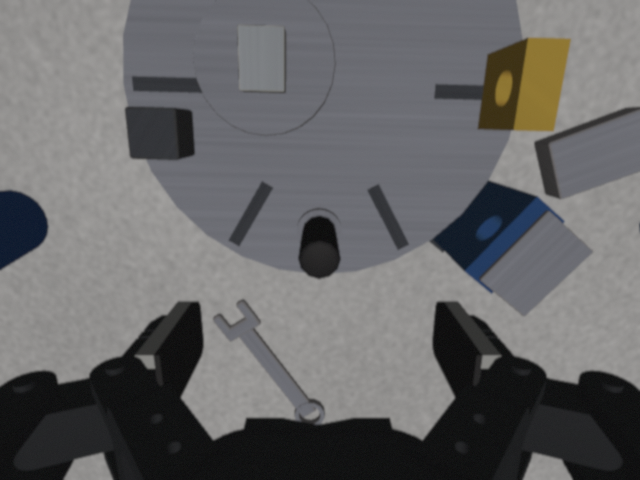

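Run:
```python
from h import *
C=cam('wrist',np.load('pics/w2pose.npy'))
print(ray(C,(319,260),141), proj(C,[529,91.5,141]))
C1=cam('wrist',np.load('pics/w1pose.npy')); print(ray(C1,(250,166.9),141))
```

```text
[528.14759363  90.64977382 141.        ] [319.04790945 257.94603572]
[529.07762363  91.12762989 141.        ]
```

>>> jog_arm --pt "0 0 0 3 0 0 1" --pt "0 0 0 3 0 0 1" --pt "0 0 0 2.5 -0.1 0 1" --pt "0 0 0 0 0 0 0.2" --pt "0 0 0 0 0 0 0.2" --pt "0 0 0 0 0 0 0.2" --pt "0 0 0 0 0 0 0.2" --pt "0 0 0 0 0 0 0.2" --pt "0 0 0 0 0 0 0.2" --force 30

```text
clock: 4.1
eef_pos: [529.9, 90.3, 97.7]
tcp_rot: [0.937, 1.568, 0.167]
contact_force: [-1.8, 0.3, 7.5]
opening: 0.269
```

Run:
```python
from h import *
s=r.sense(); print(s['clock'],s['eef_pos'],s['opening'],s['contact_force'])
c=np.array([595.,159.3]); 
v=s['eef_pos'][:2]-c; print(v,np.hypot(*v),np.degrees(np.arctan2(*v[::-1])))
```

```text
4.1 [529.85377481  90.26993281  97.72068561] 0.2691349878150297 [-1.81659654  0.29462233  7.47745455]
[-65.14622519 -69.03006719] 94.91670471517685 -133.3419899810687
```

>>> jog_arm --pt "3.3 0 0 0 0.02 -0.55 0.2" --pt "3.3 0 0 0 0.02 -0.55 0.2" --pt "3.3 0 0 0 0.02 -0.55 0.2" --pt "3.3 0 0 0 0.02 -0.55 0.2" --pt "3.3 0 0 0 0.02 -0.55 0.2" --pt "3.3 0 0 0 0.02 -0.55 0.2" --pt "3.3 0 0 0 0.02 -0.55 0.2" --pt "3.3 0 0 0 0.02 -0.55 0.2" --pt "3.3 0 0 0 0.02 -0.55 0.2" --pt "3.3 0 0 0 0.02 -0.55 0.2" --pt "3.3 0 0 0 0.02 -0.54 0.2" --pt "3.3 0 0 0 0.02 -0.54 0.2" --pt "0 0 0 0 0 0 0.2" --pt "0 0 0 0 0 0 0.2"

```text
clock: 5.5
eef_pos: [502.7, 148.7, 97.7]
tcp_rot: [1.713, 1.566, 0.254]
contact_force: [3.1, -0.8, 7.0]
opening: 0.268
```

Run:
```python
from h import *
s=r.sense(); print(s['clock'],s['eef_pos'],s['opening'],s['contact_force'])
c=np.array([595.,159.3]); 
v=s['eef_pos'][:2]-c; print(v,np.hypot(*v),np.degrees(np.arctan2(*v[::-1])))
np.save('pics/w3pose.npy',[s['eef_pos'],s['tcp_rot']])
snap('wrist','w3')
```

```text
5.5 [502.69179642 148.72120288  97.70740599] 0.2676863885410118 [ 3.1189996  -0.76472207  6.95399619]
[-92.30820358 -10.57879712] 92.91240711524635 -173.4622540964873
```

View pics/w3.png

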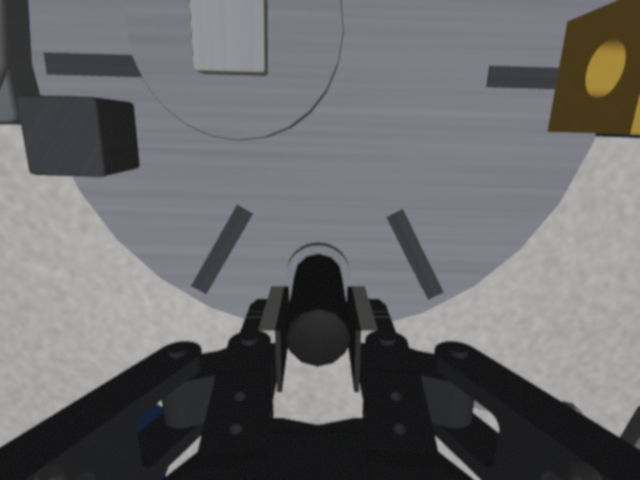

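>>> jog_arm --pt "0 0 0 0 0 0 0.5" --pt "0 0 0 0 0 0 0.5" --pt "0 0 0 0 0 0 0.6" --pt "0 0 0 -2 0 0 0.6" --pt "0 0 0 -4 0 0 0.6" --pt "0 0 0 -4 0 0 0.6" --pt "0 0 0 0 0 0 0.6"

```text
clock: 6.25
eef_pos: [503.6, 149.1, 201.0]
tcp_rot: [1.755, 1.563, 0.295]
contact_force: [-0.7, -0.4, 0.3]
opening: 0.601
```

Run:
```python
from h import *
s=r.sense(); print(s['eef_pos'],R.from_euler('xyz',s['tcp_rot']).as_matrix().round(3))
plan([605,45,330],7,11,nd=1)
```

```text
[503.61232032 149.11078925 200.98300202] [[ 0.008  0.994  0.11 ]
 [ 0.002  0.11  -0.994]
 [-1.     0.008 -0.001]]
[[-8.2, 0, 0, -1.2, 0.8, 1.0, 1.0], [-8.2, 0, 0, -1.1, 0.7, 1.2, 1.0], [-8.2, 0, 0, -1.2, 0.5, 1.2, 1.0], [-8.2, 0, 0, -1.2, 0.3, 1.3, 1.0], [-8.2, 0, 0, -1.1, 0.1, 1.3, 1.0], [-8.2, 0, 0, -1.2, -0.1, 1.3, 1.0], [-8.2, 0, 0, -1.2, -0.2, 1.4, 1.0], [-8.2, 0, 0, -1.1, -0.4, 1.2, 1.0], [-8.2, 0, 0, -1.2, -0.6, 1.2, 1.0], [-8.2, 0, 0, -1.2, -0.8, 1.0, 1.0], [-8.2, 0, 0, -1.1, -0.9, 1.0, 1.0]]
```

>>> jog_arm --pt "-7.5 0 0 -1.2 0.8 1.0 1" --pt "-7.5 0 0 -1.1 0.7 1.2 1" --pt "-7.5 0 0 -1.2 0.5 1.2 1" --pt "-7.5 0 0 -1.2 0.3 1.3 1" --pt "-7.5 0 0 -1.1 0.2 1.3 1" --pt "-7.5 0 0 -1.2 0 1.3 1" --pt "-7.5 0 0 -1.2 -0.1 1.4 1" --pt "-7.5 0 0 -1.1 -0.3 1.2 1" --pt "-7.5 0 0 -1.2 -0.5 1.2 1" --pt "-7.5 0 0 -1.2 -0.7 1.0 1" --pt "-7.5 0 0 -1.1 -0.8 1.0 1" --pt "-7.5 0 0 0 0 0 1" --pt "0 0 0 0 0 0 1" --pt "0 0 0 0 0 0 1"

```text
clock: 7.65
eef_pos: [599.4, 44.6, 323.1]
tcp_rot: [3.051, 1.569, -3.125]
contact_force: [0.4, -0.8, -0.9]
opening: 0.996
```

Run:
```python
from h import *
s=r.sense(); print(s['clock'],s['eef_pos'],R.from_euler('xyz',s['tcp_rot']).as_matrix().round(3))
np.save('pics/w4pose.npy',[s['eef_pos'],s['tcp_rot']])
snap('wrist','w4'); snap('top','t4')
t=cv2.imread('pics/t4.png')
a=cv2.resize(t[140:310,160:350],None,fx=4,fy=4,interpolation=cv2.INTER_CUBIC); cv2.imwrite('pics/t4a.png',a[:600,:760])
```

```text
7.65 [599.4316578   44.57775327 323.11034586] [[-0.001 -0.106  0.994]
 [-0.     0.994  0.106]
 [-1.     0.    -0.001]]
```

View pics/w4.png

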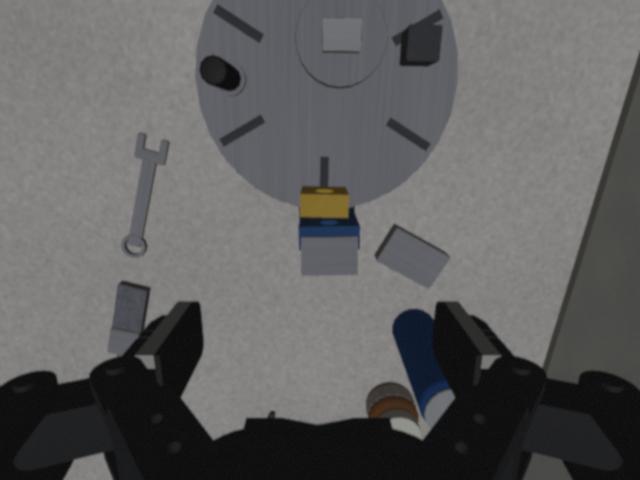

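View pics/t4a.png

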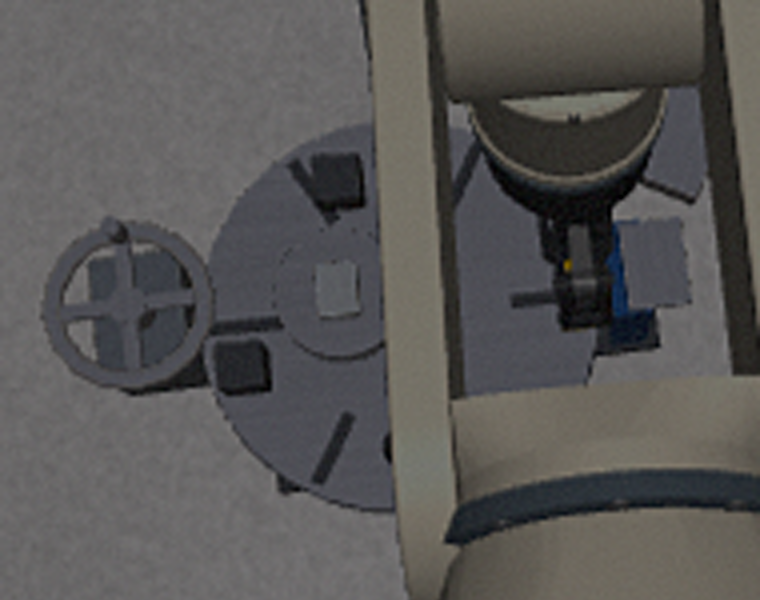

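```bash
cat > lug.py <<'E'
from h import *
import sys
f=sys.argv[1]
C=cam('wrist',np.load(f'pics/{f}pose.npy')); d=np.load(f'pics/{f}.npy'); P=pc(C,d)
hsv=cv2.cvtColor(cv2.imread(f'pics/{f}.png'),cv2.COLOR_BGR2HSV)
near=np.hypot(P[...,0]-614,P[...,1]-10)<60
def rect(m,z,nm):
    m=cv2.morphologyEx(m.astype(np.uint8),cv2.MORPH_OPEN,np.ones((3,3)))
    q=np.argwhere(m)[:,::-1]; Q=np.array([ray(C,p,z)[:2] for p in q],np.float32); b=cv2.minAreaRect(Q); print(nm,len(q),b); return np.array(b[0]),b
l,lb=rect(near&(hsv[...,0]>18)&(hsv[...,0]<36)&(hsv[...,1]>100)&(P[...,2]>121),125,'lug')
b,bb=rect(near&(hsv[...,0]>100)&(hsv[...,0]<125)&(hsv[...,1]>100)&(P[...,2]>117)&(hsv[...,2]>60),121,'bracket')
g,gb=rect(near&(hsv[...,1]<60)&(P[...,2]>114)&(P[...,1]<30),124,'latch')
# edges per row of blue top and lug
E
python3 lug.py w4
python3 - <<'E'
import cv2
a=cv2.imread('pics/w4.png')[170:290,270:390]; cv2.imwrite('pics/w4z.png',cv2.resize(a,None,fx=5,fy=5,interpolation=cv2.INTER_CUBIC))
E
```

```text
lug 1133 ((605.1410522460938, 43.78894805908203), (45.48491668701172, 22.051740646362305), 6.080399036407471)
bracket 572 ((612.912841796875, 18.55765151977539), (56.488590240478516, 10.061322212219238), 6.08996057510376)
latch 2149 ((615.8460083007812, -6.139659881591797), (55.61471939086914, 39.365386962890625), 6.099426746368408)
```

View pics/w4z.png

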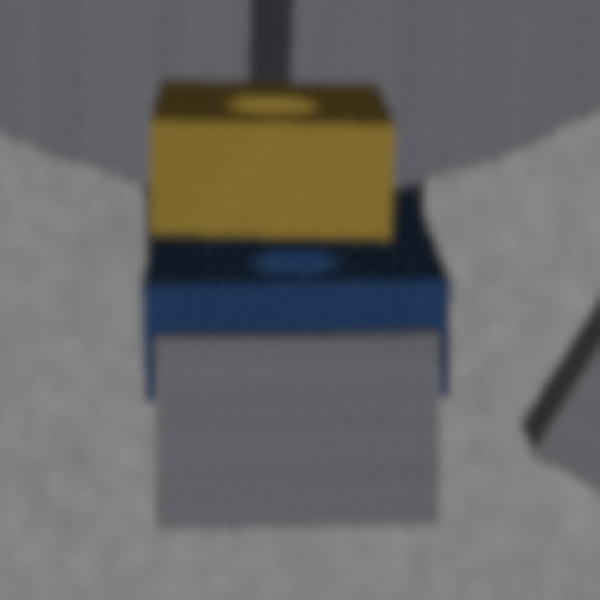

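Run:
```python
from h import *
C=cam('wrist',np.load('pics/w4pose.npy'))
z=lambda u,v:(270+u/5-.4,170+v/5-.4)
L=lambda a,b,h,nm:print(nm,*[ray(C,z(*q),h)[:2].round(1) for q in(a,b)],(np.array(ray(C,z(*a),h)+ray(C,z(*b),h))/2)[:2].round(2), 'ang',np.degrees(np.arctan2(*(ray(C,z(*b),h)-ray(C,z(*a),h))[[1,0]])).round(2))
L((158,335),(438,332),124,'latchback'); L((157,525),(439,525),124,'latchfront')
L((147,282),(447,280),121,'brback')
L((150,238),(393,242),125,'lugfront'); L((152,120),(396,122),125,'lugback')
# disc
d=np.load('pics/w4.npy');P=pc(C,d)
m=((np.hypot(P[...,0]-595,P[...,1]-159)<150)&(np.abs(P[...,2]-76)<12)).astype(np.uint8)
cs,_=cv2.findContours(cv2.morphologyEx(m,cv2.MORPH_OPEN,np.ones((5,5))),cv2.RETR_EXTERNAL,cv2.CHAIN_APPROX_NONE)
c=max(cs,key=cv2.contourArea)[:,0,:]; c=c[c[:,1]>3]
from scipy.optimize import least_squares
Q=np.array([ray(C,p,75)[:2] for p in c])
x=np.array([595,159.])
for t in(8,3,2):
    k=np.abs(np.hypot(*(Q-x).T)-130)<t
    o=least_squares(lambda p:np.hypot(*(Q[k]-p[:2]).T)-p[2],[*x,130]); x=o.x[:2]; print(o.x,k.sum(),np.abs(o.fun).mean())
# handle top
hsv=cv2.cvtColor(cv2.imread('pics/w4.png'),cv2.COLOR_BGR2HSV)
m=((hsv[...,2]<60)&(P[...,2]>130)&(P[...,2]<150)).astype(np.uint8); n,l,st,ce=cv2.connectedComponentsWithStats(m)
for i in range(1,n):
    if st[i,4]>50: h=ray(C,ce[i],141)[:2]; print(ce[i],st[i],h,np.hypot(*(h-x)),np.degrees(np.arctan2(*(h-x)[::-1])))
```

```text
latchback [586.7   9.9] [640.5  16.3] [613.63  13.12] ang 6.73
latchfront [590.2 -29.3] [646.1 -23.3] [618.16 -26.33] ang 6.1
brback [583.6  19.5] [641.3  26. ] [612.42  22.76] ang 6.48
lugfront [583.4  29.2] [629.5  33.3] [606.46  31.27] ang 5.12
lugback [581.7  51.8] [627.1  56.3] [604.4   54.04] ang 5.61
[595.40751625 158.09933634 128.05268769] 503 0.6660636747215016
[595.29804332 157.81234418 128.26982668] 455 0.33542568327596706
[595.28924093 157.76015569 128.44579229] 338 0.2321144681958926
[214.41512126  70.2724679 ] [200  55  30  31 701] [502.67934978 148.95134492] 93.02788337852826 -174.5665220046048
[425.8233945  376.99541284] [413 363  31  38 436] [ 728.7377407  -121.30141854] 309.3280852165574 -64.44266353100338
```

Run:
```python
from h import *
p,Rc=plan([501.5,149,180],-84,12,nd=1,grip=0.6)
```

```text
[[7.5, 0, 0, 1.2, 1.0, -0.7, 0.6], [7.5, 0, 0, 1.2, 0.8, -0.8, 0.6], [7.5, 0, 0, 1.2, 0.7, -1.0, 0.6], [7.5, 0, 0, 1.2, 0.6, -1.0, 0.6], [7.5, 0, 0, 1.2, 0.5, -1.1, 0.6], [7.5, 0, 0, 1.2, 0.3, -1.2, 0.6], [7.5, 0, 0, 1.2, 0.2, -1.1, 0.6], [7.5, 0, 0, 1.2, 0, -1.2, 0.6], [7.5, 0, 0, 1.2, -0.2, -1.2, 0.6], [7.5, 0, 0, 1.2, -0.3, -1.2, 0.6], [7.5, 0, 0, 1.1, -0.4, -1.1, 0.6], [7.5, 0, 0, 1.2, -0.6, -1.0, 0.6]]
```

>>> jog_arm --pt "7.5 0 0 1.2 1.0 -0.7 0.7" --pt "7.5 0 0 1.2 0.8 -0.8 0.7" --pt "7.5 0 0 1.2 0.7 -1.0 0.7" --pt "7.5 0 0 1.2 0.6 -1.0 0.7" --pt "7.5 0 0 1.2 0.5 -1.1 0.7" --pt "7.5 0 0 1.2 0.3 -1.2 0.7" --pt "7.5 0 0 1.2 0.2 -1.1 0.7" --pt "7.5 0 0 1.2 0 -1.2 0.7" --pt "7.5 0 0 1.2 -0.2 -1.2 0.7" --pt "7.5 0 0 1.2 -0.3 -1.2 0.7" --pt "7.5 0 0 1.2 -0.4 -1.1 0.7" --pt "7.5 0 0 1.2 -0.6 -1.0 0.7" --pt "0 0 0 0 0 0 0.7" --pt "0 0 0 0 0 0 0.7"

```text
clock: 9.15
eef_pos: [501.8, 148.4, 180.1]
tcp_rot: [-0.366, 1.571, -1.823]
contact_force: [0.2, 0.1, -0.4]
opening: 0.703
```

Run:
```python
from h import *
s=r.sense(); print(s['clock'],s['eef_pos'],R.from_euler('xyz',s['tcp_rot']).as_matrix().round(3))
plan([501.5,149,97],-84,3,nd=1,grip=0.7)
```

```text
9.15 [501.83296048 148.44741672 180.14070334] [[-0.     0.994  0.113]
 [-0.     0.113 -0.994]
 [-1.    -0.     0.   ]]
[[0.2, 0, 0, 2.8, 0, 0, 0.7], [0.2, 0, 0, 2.7, 0, 0, 0.7], [0.2, 0, 0, 2.8, 0, -0.1, 0.7]]
```

>>> jog_arm --pt "0 0 0 2.8 0 0 0.7" --pt "0 0 0 2.8 0 0 0.7" --pt "0 0 0 2.8 0 0 0.7" --pt "0 0 0 0 0 0 0.2" --pt "0 0 0 0 0 0 0.2" --pt "0 0 0 0 0 0 0.2" --pt "0 0 0 0 0 0 0.2"

```text
clock: 9.85
eef_pos: [503.0, 148.5, 97.5]
tcp_rot: [1.665, 1.568, 0.205]
contact_force: [0.1, -1.9, 2.2]
opening: 0.265
```

Run:
```python
from h import *
s=r.sense(); print(s['clock'],s['eef_pos'],s['opening'],s['contact_force'])
```

```text
9.85 [503.01890597 148.54196391  97.51919702] 0.2653245501997527 [ 0.10717462 -1.9026114   2.23420948]
```

>>> jog_arm --pt "-1 0 0 0 0 0.17 0.2" --pt "-1 0 0 0 0 0.18 0.2" --pt "0 0 0 0 0 0 0.2" --pt "0 0 0 0 0 0 0.2"

```text
clock: 10.25
eef_pos: [503.4, 145.1, 97.5]
tcp_rot: [1.669, 1.568, 0.244]
contact_force: [-1.1, -0.5, 7.2]
opening: 0.269
```

Run:
```python
from h import *
s=r.sense(); print(s['clock'],s['eef_pos'],s['opening'],s['contact_force'])
```

```text
10.25 [503.40306217 145.12347979  97.48906873] 0.26929871071734623 [-1.14821465 -0.47522931  7.15778836]
```

>>> jog_arm --pt "0 0 0 0 0 0 0.5" --pt "0 0 0 0 0 0 0.5" --pt "0 0 0 0 0 0 0.6" --pt "0 0 0 -2 0 0 0.6" --pt "0 0 0 -4 0 0 0.6" --pt "0 0 0 -3 0 0 0.6" --pt "-7.5 0 0 -1.2 0.8 1.0 1" --pt "-7.5 0 0 -1.1 0.7 1.2 1" --pt "-7.5 0 0 -1.2 0.5 1.2 1" --pt "-7.5 0 0 -1.2 0.3 1.3 1" --pt "-7.5 0 0 -1.1 0.2 1.3 1" --pt "-7.5 0 0 -1.2 0 1.3 1" --pt "-7.5 0 0 -1.2 -0.1 1.4 1" --pt "-7.5 0 0 -1.1 -0.3 1.2 1" --pt "-7.5 0 0 -1.2 -0.5 1.4 1" --pt "-7.5 0 0 -1.2 -0.7 1.3 1" --pt "-7.5 0 0 -1.1 -0.8 1.2 1" --pt "-8 0 0 0 0 0 1" --pt "0 0 0 0 0 0 1" --pt "0 0 0 0 0 0 1"

```text
clock: 12.25
eef_pos: [611.4, 43.1, 313.5]
tcp_rot: [2.994, 1.57, -3.14]
contact_force: [-0.0, 0.4, -0.2]
opening: 0.998
```

Run:
```python
from h import *
s=r.sense(); print(s['clock'],s['eef_pos'],R.from_euler('xyz',s['tcp_rot']).as_matrix().round(3))
np.save('pics/w5pose.npy',[s['eef_pos'],s['tcp_rot']])
snap('wrist','w5')
a=cv2.imread('pics/w5.png')[170:290,270:390]; cv2.imwrite('pics/w5z.png',cv2.resize(a,None,fx=5,fy=5,interpolation=cv2.INTER_CUBIC))
```

```text
12.25 [611.3646527   43.06001004 313.53470261] [[-0.001 -0.149  0.989]
 [-0.     0.989  0.149]
 [-1.     0.    -0.001]]
```

View pics/w5z.png

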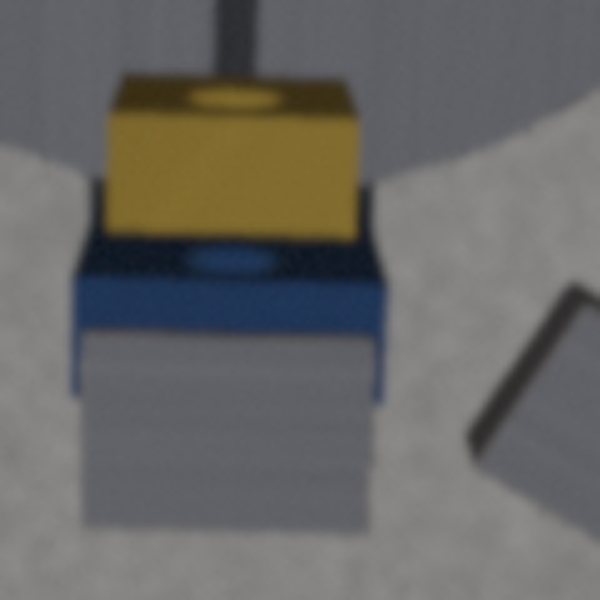

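View pics/w5.png

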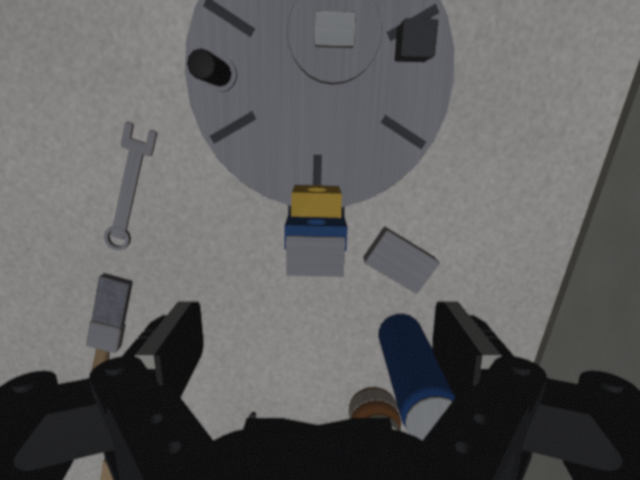

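Run:
```python
from h import *
C=cam('wrist',np.load('pics/w5pose.npy'))
z=lambda u,v:(270+u/5-.4,170+v/5-.4)
def L(a,b,h,nm):
    A,B=ray(C,z(*a),h)[:2],ray(C,z(*b),h)[:2]; m=(A+B)/2; print(nm,A.round(1),B.round(1),m.round(2),'w',np.hypot(*(B-A)).round(1),'ang',np.degrees(np.arctan2(*(B-A)[::-1])).round(2)); return m
lb=L((84,332),(376,335),124,'latchback'); lf=L((83,525),(370,532),124,'latchfront')
bb=L((75,280),(387,285),121,'brback')
uf=L((104,234),(360,241),125,'lugfront'); ub=L((109,111),(360,117),125,'lugback')
for c in([595.3,158.],[595.3,159.5],[594.5,158]):
    c=np.array(c); print([np.degrees(np.arctan2(*(c-q)*[-1,1])).round(2) for q in (lb,lf,bb,uf,ub)])
```

```text
latchback [586.4   9.2] [641.   16.9] [613.7   13.05] w 55.0 ang 7.95
latchfront [591.2 -29.4] [646.5 -22.6] [618.83 -26.01] w 55.7 ang 7.07
brback [583.3  18.2] [641.7  26. ] [612.52  22.12] w 58.9 ang 7.61
lugfront [587.8  28.8] [634.9  34.6] [611.31  31.7 ] w 47.5 ang 6.95
lugback [585.7  51.7] [631.   57.4] [608.35  54.58] w 45.7 ang 7.18
[np.float64(7.23), np.float64(7.29), np.float64(7.22), np.float64(7.22), np.float64(7.19)]
[np.float64(7.16), np.float64(7.23), np.float64(7.15), np.float64(7.14), np.float64(7.09)]
[np.float64(7.54), np.float64(7.53), np.float64(7.56), np.float64(7.58), np.float64(7.63)]
```

Run:
```python
from h import *
p,Rc=plan([562,-327,170],-9.2,10,nd=1)
```

```text
[[1.8, 0, 0, 1.4, -3.6, -1.0, 1.0], [1.8, 0, 0, 1.5, -3.6, -1.0, 1.0], [1.8, 0, 0, 1.4, -3.6, -0.8, 1.0], [1.8, 0, 0, 1.4, -3.7, -0.7, 1.0], [1.8, 0, 0, 1.5, -3.7, -0.6, 1.0], [1.8, 0, 0, 1.4, -3.7, -0.4, 1.0], [1.8, 0, 0, 1.5, -3.7, -0.4, 1.0], [1.8, 0, 0, 1.4, -3.8, -0.2, 1.0], [1.8, 0, 0, 1.4, -3.7, -0.1, 1.0], [1.8, 0, 0, 1.5, -3.7, 0, 1.0]]
```

>>> jog_arm --pt "1.8 0 0 1.4 -3.6 -1.0 1" --pt "1.8 0 0 1.5 -3.6 -1.0 1" --pt "1.8 0 0 1.4 -3.6 -0.8 1" --pt "1.8 0 0 1.4 -3.7 -0.7 1" --pt "1.8 0 0 1.5 -3.7 -0.6 1" --pt "1.8 0 0 1.4 -3.7 -0.4 1" --pt "1.8 0 0 1.5 -3.7 -0.4 1" --pt "1.8 0 0 1.4 -3.8 -0.2 1" --pt "1.8 0 0 1.4 -3.7 -0.1 1" --pt "1.8 0 0 1.5 -3.7 0 1" --pt "0 0 0 0 0 0 0.6" --pt "0 0 0 0 0 0 0.6" --pt "0 0 0 0 0 0 0.6"

```text
clock: 13.6
eef_pos: [564.3, -326.1, 170.3]
tcp_rot: [1.239, 1.57, 1.078]
contact_force: [-0.3, -0.3, -0.4]
opening: 0.599
```

Run:
```python
from h import *
s=r.sense(); print(s['clock'],s['eef_pos'],R.from_euler('xyz',s['tcp_rot']).as_matrix().round(3),s['opening'])
np.save('pics/w6pose.npy',[s['eef_pos'],s['tcp_rot']])
snap('wrist','w6')
C=cam('wrist',np.load('pics/w6pose.npy')); P=pc(C,np.load('pics/w6.npy')); hsv=cv2.cvtColor(cv2.imread('pics/w6.png'),cv2.COLOR_BGR2HSV)
g=(P[...,2]<30)&(hsv[...,2]<75)&(np.abs(P[...,0]-560)<40)&(P[...,1]<-270)&(P[...,1]>-395)
m=cv2.morphologyEx(g.astype(np.uint8),cv2.MORPH_OPEN,np.ones((3,3))); n,l,st,ce=cv2.connectedComponentsWithStats(m)
for i in range(1,n):
    if st[i,4]<100: continue
    q=np.argwhere(l==i)[:,::-1]; Q=np.array([ray(C,p,8)[:2] for p in q],np.float32); print(ce[i],st[i],cv2.fitLine(Q,cv2.DIST_L2,0,.01,.01).ravel(),Q.min(0),Q.max(0),P[l==i][:,2].max())
for u,v in((320,240),(320,420),(320,300)): print(u,v,P[v,u])
```

```text
13.6 [ 564.30365363 -326.12243756  170.29106517] [[ 0.     0.16   0.987]
 [ 0.     0.987 -0.16 ]
 [-1.     0.     0.   ]] 0.599250551868215
[316.9        230.87117647] [ 308  176   19  106 1700] [ 1.5912041e-01  9.8725921e-01  5.6047223e+02 -3.4363937e+02] [ 545.2939  -389.55896] [ 572.0975 -295.8382] 17.179010520705503
320 240 [ 562.15224228 -349.86598488   14.06400033]
320 420 [ 549.39025833 -424.33222836  139.37586208]
320 300 [ 556.79370056 -381.18068517   65.44179567]
```

View pics/w6.png

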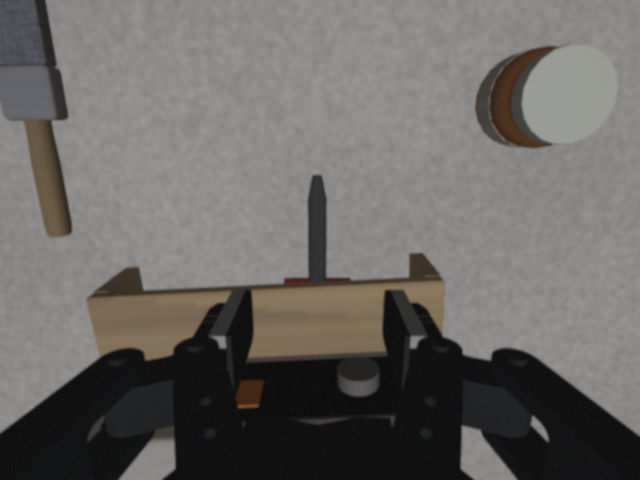

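>>> jog_arm --pt "0 0 0 4 -0.1 -0.1 0.6" --pt "0 0 0 4 0 0 0.6" --pt "0 0 0 4 0 0 0.6" --pt "0 0 0 3 0 0 0.6" --pt "0 0 0 1.6 0 0 0.6" --pt "0 0 0 0 0 0 0" --pt "0 0 0 0 0 0 0" --pt "0 0 0 0 0 0 0" --pt "0 0 0 0 0 0 0" --pt "0 0 0 0 0 0 0" --force 40

```text
clock: 14.65
eef_pos: [563.6, -328.4, 5.2]
tcp_rot: [-0.393, 1.569, -0.553]
contact_force: [-0.5, -0.1, 0.2]
opening: -0.003
```

Run:
```python
from h import *
s=r.sense(); print(s['clock'],s['eef_pos'],s['opening'],s['contact_force'])
snap('wrist','w7')
```

```text
14.65 [ 563.57645437 -328.37100752    5.24252221] -0.002553656467396731 [-0.50506938 -0.08245556  0.1907003 ]
```

View pics/w7.png

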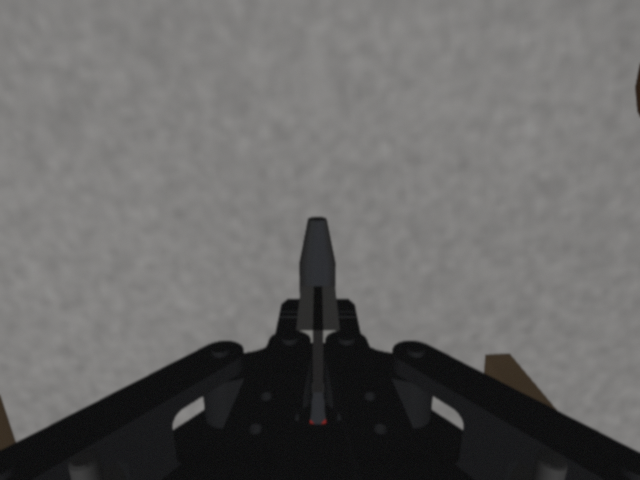

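Run:
```python
from h import *
s=r.sense(); C=cam('wrist',(s['eef_pos'],s['tcp_rot'])); P=pc(C,np.load('pics/w7.npy'))
for v in (215,222,240,260,280,300,310,320,326,334,345,360,400,420): print(v,[(u,P[v,u].round(1).tolist()) for u in (306,318,330)])
a=cv2.imread('pics/w7.png')[200:350,240:400]; cv2.imwrite('pics/w7z.png',cv2.resize(a,None,fx=4,fy=4,interpolation=cv2.INTER_CUBIC))
```

```text
215 [(306, [563.1, -295.2, -1.3]), (318, [568.4, -295.9, -0.2]), (330, [573.6, -296.8, -0.4])]
222 [(306, [562.6, -298.4, -1.1]), (318, [568.3, -296.2, 11.3]), (330, [573.2, -300.1, -0.9])]
240 [(306, [562.0, -303.2, 10.7]), (318, [567.1, -303.5, 12.6]), (330, [572.0, -305.7, 7.9])]
260 [(306, [560.7, -311.5, 12.3]), (318, [565.8, -311.6, 14.4]), (330, [570.7, -313.2, 12.1])]
280 [(306, [559.4, -319.6, 14.5]), (318, [564.4, -320.2, 15.1]), (330, [569.3, -322.5, 11.6])]
300 [(306, [560.7, -316.2, 41.6]), (318, [565.1, -315.7, 44.2]), (330, [569.1, -317.2, 42.3])]
310 [(306, [561.1, -315.3, 51.3]), (318, [564.9, -316.6, 49.9]), (330, [568.9, -317.4, 49.6])]
320 [(306, [561.2, -315.7, 57.5]), (318, [565.0, -316.3, 57.5]), (330, [568.6, -317.8, 55.7])]
326 [(306, [561.2, -316.1, 60.5]), (318, [565.0, -316.0, 61.8]), (330, [568.6, -317.0, 61.0])]
334 [(306, [561.5, -315.4, 66.6]), (318, [564.7, -317.9, 63.3]), (330, [568.5, -315.9, 67.6])]
345 [(306, [561.9, -314.6, 73.9]), (318, [564.2, -320.8, 64.5]), (330, [568.3, -315.8, 73.6])]
360 [(306, [561.9, -315.1, 80.2]), (318, [563.3, -326.5, 63.6]), (330, [568.1, -315.5, 81.1])]
400 [(306, [558.9, -332.0, 74.1]), (318, [554.8, -379.6, 15.1]), (330, [565.7, -332.6, 74.8])]
420 [(306, [558.7, -334.1, 79.6]), (318, [553.1, -389.8, 16.1]), (330, [565.2, -335.0, 79.8])]
```

View pics/w7z.png

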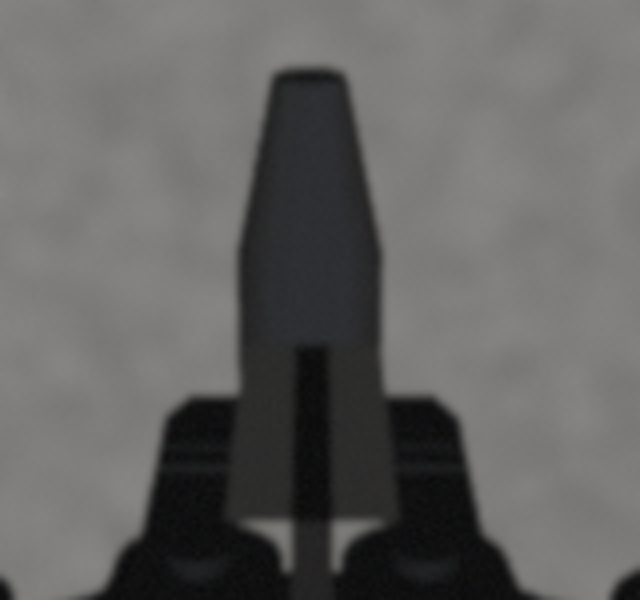

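Run:
```python
from h import *
s=r.sense(); C=cam('wrist',(s['eef_pos'],s['tcp_rot'])); d=np.load('pics/w7.npy');P=pc(C,d)
for v in range(284,300,2): print(v,d[v,[306,310,318,326,330]].round(0),P[v,310].round(1),P[v,318].round(1))
for z in (5,10,15,20,25,30,35): 
  for off in (0,11): print(z,off,proj(C,[563.6+.16*off,-328.4+.987*off,z]).round(1))
print(s['qpos'])
```

```text
284 [166. 167. 165. 166. 169.] [ 560.7 -321.9   13.9] [ 564.2 -321.8   15.5]
286 [149. 149. 149. 149. 149.] [ 562.  -315.6   31. ] [ 565.  -316.2   30.8]
288 [147. 146. 147. 148. 147.] [ 562.1 -315.5   33.3] [ 565.  -316.4   32.2]
290 [145. 146. 146. 147. 145.] [ 562.  -315.9   34.2] [ 565.  -316.6   33.7]
292 [144. 145. 143. 144. 144.] [ 562.  -316.3   35. ] [ 565.  -316.1   36.6]
294 [142. 142.   0. 142. 142.] [ 562.2 -315.7   38.2] [ 574.2 -257.5  168.5]
296 [141. 141. 141. 141. 141.] [ 562.1 -316.1   39.1] [ 565.  -316.4   39.4]
298 [139. 138. 139. 139. 139.] [ 562.2 -315.5   42. ] [ 564.9 -316.6   40.6]
5 0 [319.1 288.3]
5 11 [319.1 265.5]
10 0 [319.1 292.9]
10 11 [319.1 269.6]
15 0 [319.2 297.7]
15 11 [319.2 273.8]
20 0 [319.2 302.9]
20 11 [319.3 278.3]
25 0 [319.3 308.3]
25 11 [319.3 283.1]
30 0 [319.4 314.1]
30 11 [319.4 288.2]
35 0 [319.5 320.3]
35 11 [319.5 293.7]
[-5.29908508e-01  6.30312560e-01  1.70388596e+00  9.64903337e-06
  8.06040758e-01 -3.69172410e-01]
```

Run:
```python
from h import *
c=r.get_calibration('wrist'); M=c['mount']
for f in('w2','w3','w6','w7'):
    d=np.load(f'pics/{f}.npy'); K=c['mtx']; v,u=np.mgrid[:480,:640]
    q=np.stack([(u-K[0,2])/K[0,0]*d,(v-K[1,2])/K[1,1]*d,d],-1)@M[:3,:3].T+M[:3,3]
    ok=(d>0)&(q[...,0]<-0)&(q[...,0]>-120)&(abs(q[...,1])<14)&(abs(q[...,2])<50)
    ok&=(q[...,0]>-100)
    print(f,ok.sum())
    # front face points y~11
    g=ok&(q[...,1]>9); 
    if f!='x':
        h,e=np.histogram(q[...,0][g],bins=np.arange(-100,5,5)); print(dict(zip(e[:-1].astype(int).tolist(),h.tolist())))
        k=g&(q[...,0]>-60); 
        if k.sum(): print(' zrange of points x>-60:',np.percentile(q[...,2][k],[1,25,50,75,99]).round(1))
```

```text
w2 15056
{-100: 2551, -95: 1008, -90: 1368, -85: 1117, -80: 483, -75: 645, -70: 628, -65: 531, -60: 471, -55: 419, -50: 371, -45: 335, -40: 146, -35: 1, -30: 0, -25: 0, -20: 0, -15: 0, -10: 0, -5: 0}
 zrange of points x>-60: [-49.6 -45.3 -42.5  44.5  48.7]
w3 40363
{-100: 3264, -95: 2318, -90: 2066, -85: 2000, -80: 2623, -75: 2074, -70: 1077, -65: 333, -60: 486, -55: 356, -50: 300, -45: 552, -40: 491, -35: 433, -30: 380, -25: 195, -20: 155, -15: 144, -10: 133, -5: 119}
 zrange of points x>-60: [-18.2 -12.1  -0.3  11.2  17.3]
w6 25329
{-100: 2436, -95: 1216, -90: 787, -85: 1257, -80: 1905, -75: 1369, -70: 482, -65: 530, -60: 428, -55: 378, -50: 345, -45: 299, -40: 274, -35: 250, -30: 106, -25: 2, -20: 0, -15: 0, -10: 0, -5: 0}
 zrange of points x>-60: [-32.5 -28.7 -25.8  27.8  31.6]
w7 35773
{-100: 3656, -95: 3194, -90: 2724, -85: 2435, -80: 2926, -75: 2185, -70: 1140, -65: 330, -60: 445, -55: 318, -50: 290, -45: 249, -40: 229, -35: 204, -30: 186, -25: 7, -20: 0, -15: 94, -10: 277, -5: 37}
 zrange of points x>-60: [-8.  -3.6 -0.6  2.7  6.7]
```

>>> jog_arm --pt "0 0 0 0 0 0 0.5" --pt "0 0 0 0 0 0 0.5" --pt "0 0 0 0 0 0 0.5" --pt "0 0 0 1 0 0 0.5" --pt "0 0 0 1 0 0 0.5" --pt "0 0 0 0.6 0 0 0.5" --pt "0 0 0 0 0 0 0.5"

```text
clock: 15.4
eef_pos: [562.4, -327.7, -22.8]
tcp_rot: [2.774, 1.569, 2.613]
contact_force: [0.0, -0.7, 0.6]
opening: 0.499
```

Run:
```python
from h import *
s=r.sense(); print(s['clock'],s['eef_pos'],s['opening'],s['contact_force'])
```

```text
15.4 [ 562.43047282 -327.67510567  -22.81972541] 0.49903035678170743 [ 0.0345107  -0.74825929  0.64628139]
```

>>> jog_arm --pt "0 0 0 0 0 0 0.1" --pt "0 0 0 0 0 0 0" --pt "0 0 0 0 0 0 0" --pt "0 0 0 0 0 0 0" --pt "0 0 0 0 0 0 0" --force 40

```text
clock: 15.9
eef_pos: [564.0, -328.7, -20.8]
tcp_rot: [-0.389, 1.568, -0.55]
contact_force: [-1.4, 1.2, 14.4]
opening: 0.171
```

Run:
```python
from h import *
s=r.sense(); print(s['clock'],s['eef_pos'],s['opening'],s['contact_force'],R.from_euler('xyz',s['tcp_rot']).as_matrix().round(3))
snap('wrist','w8')
```

```text
15.9 [ 564.03241238 -328.67142514  -20.83807186] 0.17061383316286016 [-1.38053004  1.15433659 14.39894667] [[ 0.002  0.16   0.987]
 [-0.001  0.987 -0.16 ]
 [-1.    -0.001  0.002]]
```

View pics/w8.png

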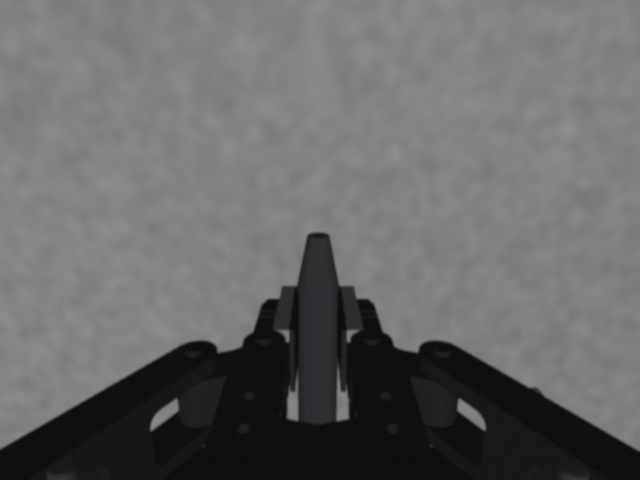

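>>> jog_arm --pt "0 0 0 -0.2 0 0 0" --pt "0 0 0 -0.1 0.5 0 0" --pt "0 0 0 0 1.5 0 0" --pt "0 0 0 0 2 0 0" --pt "0 0 0 0 2 0 0" --pt "0 0 0 0 2 0 0" --pt "0 0 0 0 2 0 0" --pt "0 0 0 0 2 0 0" --pt "0 0 0 0 2 0 0" --pt "0 0 0 0 2 0 0" --pt "0 0 0 0 2 0 0" --pt "0 0 0 0 1 0 0" --pt "0 0 0 0 0 0 0"

```text
clock: 17.25
eef_pos: [593.0, -138.1, -19.3]
tcp_rot: [2.789, 1.57, 2.63]
contact_force: [-0.8, -1.4, -1.6]
opening: 0.168
```

Run:
```python
from h import *
s=r.sense(); print(s['clock'],s['eef_pos'],s['opening'],s['contact_force'],s['wrist_torque'])
snap('wrist','w9')
```

```text
17.25 [ 593.02862321 -138.09510462  -19.2962287 ] 0.16844786465795825 [-0.82699401 -1.36858138 -1.61573059] [ 0.11334819 -0.01984576  0.03162537]
```

View pics/w9.png

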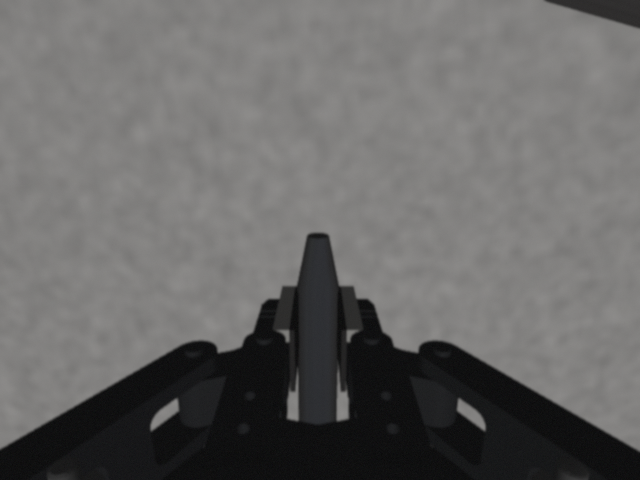

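>>> jog_arm --pt "0 0 0 0.1 0 0 0" --pt "0 0 0 0 0 0 0.3" --pt "0 0 0 0 0 0 0.5" --pt "0 0 0 0 0 0 0.6" --pt "0 0 0 -2 0 0 0.6" --pt "0 0 0 -4 0 0 0.6" --pt "0 0 0 -5 -2 0 0.6" --pt "0 0 0 -5 -5 0 0.6" --pt "0 0 0 0 -3.5 0 0.6" --pt "0 0 0 0 0 0 0.6" --pt "0 0 0 0 0 0 0.6"

```text
clock: 18.4
eef_pos: [578.6, -228.8, 121.7]
tcp_rot: [1.976, 1.571, 1.814]
contact_force: [0.8, -0.4, -1.0]
opening: 0.597
```

Run:
```python
from h import *
s=r.sense(); print(s['clock'],s['eef_pos'],s['opening'],s['contact_force'],R.from_euler('xyz',s['tcp_rot']).as_matrix().round(3))
np.save('pics/w10pose.npy',[s['eef_pos'],s['tcp_rot']])
snap('wrist','w10')
C=cam('wrist',np.load('pics/w10pose.npy')); P=pc(C,np.load('pics/w10.npy')); hsv=cv2.cvtColor(cv2.imread('pics/w10.png'),cv2.COLOR_BGR2HSV)
red=((hsv[...,0]<8)|(hsv[...,0]>172))&(hsv[...,1]>110)&(P[...,2]<30)&(np.abs(P[...,0]-580)<70)
q=np.argwhere(red)[:,::-1]; Q=np.array([ray(C,p,12)[:2] for p in q],np.float32); print('red',len(q),q.min(0),q.max(0),cv2.minAreaRect(Q))
# axis coords
a=np.radians(9.2); ax=np.array([np.sin(a),np.cos(a)]); ay=np.array([-ax[1],ax[0]])
g=(P[...,2]<30)&(P[...,2]>4)&(hsv[...,2]<75)&(hsv[...,1]<110)&(np.abs(P[...,0]-585)<40)&(P[...,1]>-220)
m=cv2.morphologyEx(g.astype(np.uint8),cv2.MORPH_OPEN,np.ones((3,3))); n,l,st,ce=cv2.connectedComponentsWithStats(m)
for i in range(1,n):
    if st[i,4]<100: continue
    qq=np.argwhere(l==i)[:,::-1]; S=np.array([ray(C,p,10)[:2] for p in qq],np.float32); print(ce[i],st[i],cv2.fitLine(S,cv2.DIST_L2,0,.01,.01).ravel(),S.min(0),S.max(0))
```

```text
18.4 [ 578.56626395 -228.84663752  121.73888988] 0.5973739613083378 [ 0.79349326 -0.42160679 -1.00806973] [[-0.     0.162  0.987]
 [ 0.     0.987 -0.162]
 [-1.     0.    -0.   ]]
red 2534 [276 185] [359 277] ((577.4227294921875, -233.01817321777344), (69.36460876464844, 58.99686050415039), 80.6506576538086)
[317.56847545 119.05975452] [ 307   42   23  153 3096] [ 1.6306847e-01  9.8661476e-01  5.9017114e+02 -1.5575647e+02] [ 575.77484 -205.60529] [ 602.1914  -107.79981]
[317.33962264 208.62641509] [308 199  21  18 265] [ 9.9995917e-01  9.0391748e-03  5.8010028e+02 -2.1590486e+02] [ 572.54694 -221.19913] [ 587.9746  -208.93228]
```

View pics/w10.png

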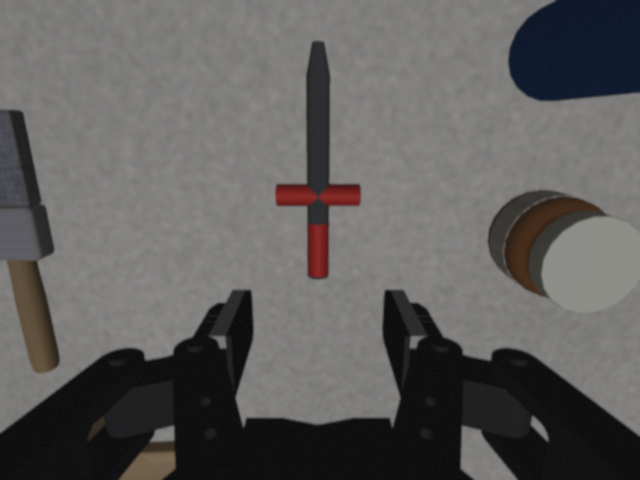

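Run:
```python
from h import *
C=cam('wrist',np.load('pics/w10pose.npy')); p,rot=np.load('pics/w10pose.npy'); Rm=R.from_euler('xyz',rot).as_matrix()
for uv,z in(((317.5,41),12),((318,195),15),((317.5,277.5),10)):
    w=ray(C,uv,z); print(uv,w.round(1),(Rm.T@(w-p)).round(1))
```

```text
(317.5, 41) [ 598.  -108.1   12. ] [109.8 122.3  -0.4]
(318, 195) [ 582.3 -205.3   15. ] [ 1.067e+02  2.380e+01 -1.000e-01]
(317.5, 277.5) [ 571.6 -268.4   10. ] [111.7 -40.2  -0.5]
```

>>> jog_arm --pt "0 0 0 3 -2.1 0 0.5" --pt "0 0 0 4 0 0 0.5" --pt "0 0 0 4 0 0 0.5" --pt "0 0 0 2 0 0 0.5" --pt "0 0 0 1.2 0 0 0.5" --pt "0 0 0 0 0 0 0.4" --pt "0 0 0 0 0 0 0" --pt "0 0 0 0 0 0 0" --pt "0 0 0 0 0 0 0" --pt "0 0 0 0 0 0 0" --pt "0 0 0 0 0 0 0" --force 90

```text
clock: 19.55
eef_pos: [576.2, -248.5, -19.7]
tcp_rot: [0.502, 1.57, 0.341]
contact_force: [0.9, 5.8, 6.0]
opening: 0.148
```

Run:
```python
from h import *
s=r.sense(); print(s['clock'],s['eef_pos'],s['opening'],s['contact_force'],s['wrist_torque'])
np.save('pics/w11pose.npy',[s['eef_pos'],s['tcp_rot']])
snap('wrist','w11')
```

```text
19.55 [ 576.154815   -248.54329484  -19.73151641] 0.14816408786547605 [0.91734533 5.82122223 6.01787594] [ 0.96508824 -0.15762356  0.05617392]
```

View pics/w11.png

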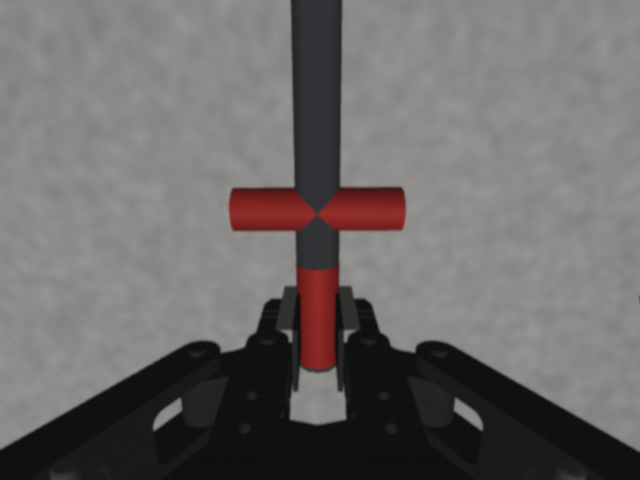

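Run:
```python
from h import *
s=r.sense(); R0=R.from_euler('xyz',s['tcp_rot']).as_matrix()
p0=s['eef_pos']+[0,0,98]
plan([640,-195,78],7.25,10,p0,R0,grip=0,nd=2)
```

```text
[[-1.6, 0, 0, 0, 0.63, 0.54, 0], [-1.6, 0, 0, 0.01, 0.62, 0.57, 0], [-1.6, 0, 0, 0, 0.6, 0.58, 0], [-1.6, 0, 0, 0, 0.58, 0.59, 0], [-1.6, 0, 0, 0.01, 0.56, 0.61, 0], [-1.6, 0, 0, 0, 0.55, 0.63, 0], [-1.6, 0, 0, 0, 0.53, 0.64, 0], [-1.6, 0, 0, 0.01, 0.52, 0.66, 0], [-1.6, 0, 0, 0, 0.49, 0.67, 0], [-1.6, 0, 0, 0, 0.48, 0.69, 0]]
```

>>> jog_arm --pt "0 0 0 -0.8 0 0 0" --pt "0 0 0 -2 0 0 0" --pt "0 0 0 -2 0 0 0" --pt "0 0 0 -2 0 0 0" --pt "0 0 0 -2 0 0 0" --pt "0 0 0 -1 0 0 0" --pt "-1.65 0 0 0 0.63 0.54 0" --pt "-1.65 0 0 0 0.62 0.57 0" --pt "-1.65 0 0 0 0.6 0.58 0" --pt "-1.65 0 0 0 0.58 0.6 0" --pt "-1.65 0 0 0 0.56 0.6 0" --pt "-1.65 0 0 0 0.55 0.63 0" --pt "-1.65 0 0 0 0.53 0.64 0" --pt "-1.65 0 0 0 0.52 0.66 0" --pt "-1.65 0 0 0 0.5 0.67 0" --pt "-1.65 0 0 0 0.5 0.69 0" --pt "0 0 0 0 0 0 0" --pt "0 0 0 0 0 0 0" --force 110

```text
clock: 21.4
eef_pos: [639.4, -194.6, 77.7]
tcp_rot: [-2.778, 1.571, -2.65]
contact_force: [-0.5, 0.8, -2.4]
opening: 0.141
```

```bash
cat > pin.py <<'E'
from h import *
import sys
f=sys.argv[1]
s=r.sense(); print(s['clock'],s['eef_pos'].round(1),s['opening'],s['contact_force'].round(1),s['wrist_torque'].round(2)); 
Rm=R.from_euler('xyz',s['tcp_rot']).as_matrix(); print(Rm.round(4).tolist())
np.save(f'pics/{f}pose.npy',[s['eef_pos'],s['tcp_rot']])
im,d=snap('wrist',f)
c=r.get_calibration('wrist'); K=c['mtx'];M=c['mount']; v,u=np.mgrid[:480,:640]
T=np.stack([(u-K[0,2])/K[0,0]*d,(v-K[1,2])/K[1,1]*d,d],-1)@M[:3,:3].T+M[:3,3]
hsv=cv2.cvtColor(im,cv2.COLOR_RGB2HSV)
red=((hsv[...,0]<8)|(hsv[...,0]>172))&(hsv[...,1]>110)
# shaft top ridge: per tool-y bin, the nearest (min x) surface & lateral centre
sh=(d>0)&(np.abs(T[...,2])<14)&(T[...,0]>-45)&(T[...,0]<0)&(T[...,1]>14)
for y0 in range(15,160,15):
    k=sh&(T[...,1]>=y0)&(T[...,1]<y0+15)&(np.abs(T[...,2])<9.5)
    if k.sum()>20:
        zz=T[...,2][k]; print(y0+7,k.sum(),'ridge x',np.percentile(T[...,0][k],5).round(1),np.median(T[...,0][k&(np.abs(T[...,2])<3)]).round(1) if (k&(np.abs(T[...,2])<3)).any() else None,'z mid',((zz.min()+zz.max())/2).round(2),zz.min().round(1),zz.max().round(1))
b=red&(np.abs(T[...,2])>12)&(np.abs(T[...,2])<34)&(d>0)
for sg in(-1,1):
    k=b&(T[...,2]*sg>0); 
    if k.sum(): print('bar',sg,T[k].mean(0).round(1),T[k][:,1].min().round(1),T[k][:,1].max().round(1),'zext',T[k][:,2].min().round(1),T[k][:,2].max().round(1),'top x',np.percentile(T[k][:,0],3).round(1))
E
python3 pin.py w12
```

```text
21.4 [ 639.4 -194.6   77.7] 0.14135047955740604 [-0.5  0.8 -2.4] [-0.13  0.02 -0.06]
[[-0.0002, -0.1273, 0.9919], [-0.0001, 0.9919, 0.1273], [-1.0, -0.0001, -0.0002]]
22 1730 ridge x -35.4 -34.6 z mid -0.19 -8.2 7.9
37 2078 ridge x -35.3 -34.4 z mid 0.0 -9.5 9.5
52 2275 ridge x -35.0 -34.3 z mid 0.0 -9.5 9.5
67 2235 ridge x -34.8 -34.0 z mid -0.29 -8.3 7.7
82 2449 ridge x -34.7 -33.9 z mid -0.27 -8.3 7.7
97 2713 ridge x -34.6 -33.8 z mid -0.24 -8.2 7.8
112 434 ridge x -34.2 -33.6 z mid -0.33 -8.2 7.5
bar -1 [-33.1  43.9 -20.9] 35.8 50.4 zext -30.0 -12.0 top x -35.2
bar 1 [-33.1  43.7  20.6] 35.9 50.2 zext 12.0 29.4 top x -35.2
```

View pics/w12.png

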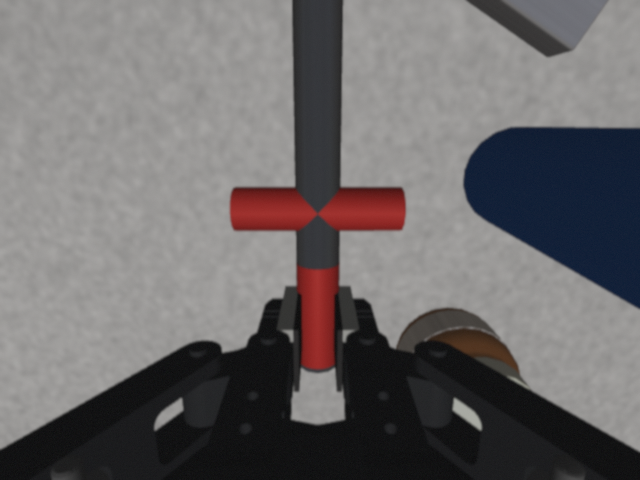

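Run:
```python
from h import *
c=r.get_calibration('wrist'); K=c['mtx'];M=c['mount']; v,u=np.mgrid[:480,:640]
for f in('w11','w12'):
    d=np.load(f'pics/{f}.npy'); p,rot=np.load(f'pics/{f}pose.npy'); Rm=R.from_euler('xyz',rot).as_matrix()
    T=np.stack([(u-K[0,2])/K[0,0]*d,(v-K[1,2])/K[1,1]*d,d],-1)@M[:3,:3].T+M[:3,3]
    print(f,Rm.round(4).tolist())
    W=T@Rm.T+p
    k=(d>0)&(np.abs(T[...,2]+.2)<2)&(T[...,1]>25)&(T[...,1]<125)&(T[...,0]<0)
    a=np.polyfit(T[...,1][k],T[...,0][k],1); print('ridge tool x at bar, slope',np.polyval(a,43.5),a[0], 'world z at bar',np.polyfit(T[...,1][k],W[...,2][k],1)@[43.5,1], np.polyfit(T[...,1][k],W[...,2][k],1)[0])
    b=(d>0)&(W[...,2]<8)&(np.abs(T[...,2])>60)&(T[...,1]>20)&(T[...,1]<130); print('bench z',np.median(W[...,2][b]),np.polyfit(T[...,1][b],W[...,2][b],1))
```

```text
w11 [[0.0008, 0.1601, 0.9871], [0.0003, 0.9871, -0.1601], [-1.0, 0.0004, 0.0007]]
ridge tool x at bar, slope -35.09369687591309 -0.0002839408085091322 world z at bar 15.379716831152415 0.0006895596542310503
bench z -0.3863877051533606 [ 6.15222158e-05 -3.93196151e-01]
w12 [[-0.0002, -0.1273, 0.9919], [-0.0001, 0.9919, 0.1273], [-1.0, -0.0001, -0.0002]]
ridge tool x at bar, slope -34.460056376620166 0.010932867502521183 world z at bar 112.16993504709905 -0.01100348903202691
bench z -0.3898141579701502 [ 0.00064521 -0.39848121]
```

>>> jog_arm --pt "0 0 0.6 0 0 0.1 0" --pt "0 0 0 0 0.7 0 0" --pt "0 0 0 0 0.7 0 0" --pt "0 0 0 0 0.6 0 0" --pt "0 0 0 0 0 0 0" --pt "0 0 0 0 0 0 0"

```text
clock: 22.05
eef_pos: [637.9, -174.5, 78.1]
tcp_rot: [1.564, 1.561, 1.692]
contact_force: [-0.4, -0.3, -2.4]
opening: 0.142
```

```bash
python3 pin.py w13
python3 - <<'E'
from h import *
snap('side','s13'); snap('top','t13')
a=cv2.imread('pics/s13.png')[180:330,270:470]; cv2.imwrite('pics/s13z.png',cv2.resize(a,None,fx=4,fy=4,interpolation=cv2.INTER_CUBIC))
a=cv2.imread('pics/t13.png')[150:270,280:440]; cv2.imwrite('pics/t13z.png',cv2.resize(a,None,fx=5,fy=5,interpolation=cv2.INTER_CUBIC))
E
```

```text
22.05 [ 637.9 -174.5   78.1] 0.141882262777473 [-0.4 -0.3 -2.4] [-0.15 -0.04  0.  ]
[[-0.0012, -0.1277, 0.9918], [0.0102, 0.9918, 0.1277], [-0.9999, 0.0103, 0.0001]]
22 1725 ridge x -35.4 -34.6 z mid -0.17 -8.2 7.9
37 2090 ridge x -35.3 -34.5 z mid -0.01 -9.5 9.5
52 2271 ridge x -35.0 -34.2 z mid 0.01 -9.5 9.5
67 2225 ridge x -34.9 -34.1 z mid -0.33 -8.3 7.6
82 2463 ridge x -34.7 -33.9 z mid -0.24 -8.3 7.8
97 2702 ridge x -34.6 -33.7 z mid -0.32 -8.4 7.7
112 434 ridge x -34.4 -33.7 z mid -0.29 -8.2 7.6
bar -1 [-33.2  43.8 -20.9] 35.9 50.4 zext -29.9 -12.0 top x -35.2
bar 1 [-33.1  43.8  20.7] 35.8 50.4 zext 12.0 29.4 top x -35.2
```

View pics/w13.png

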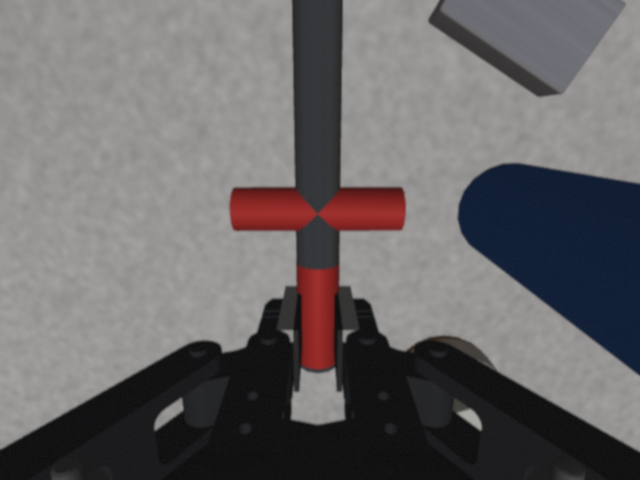

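View pics/s13z.png

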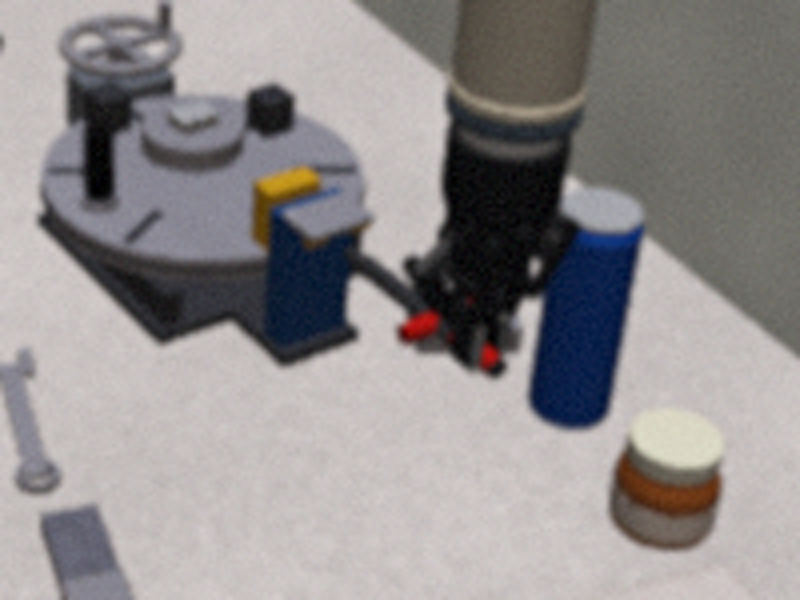

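View pics/t13z.png

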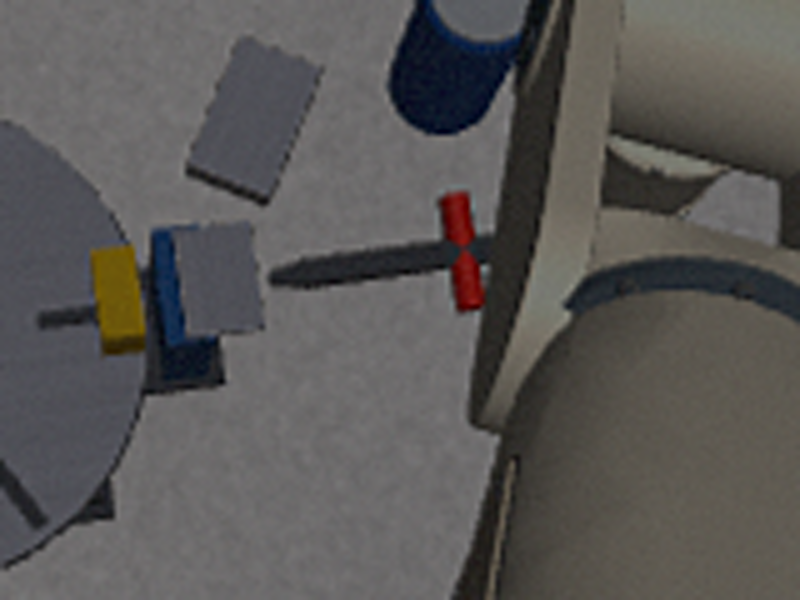

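Run:
```python
from h import *
C=cam('top'); z=lambda u,v:(280+u/5-.4,150+v/5-.4)
e=np.array([.992,.1262]);
im=cv2.imread('pics/t13.png'); hsv=cv2.cvtColor(im,cv2.COLOR_BGR2HSV); P=pc(C,np.load('pics/t13.npy'))
near=(np.abs(P[...,0]-625)<45)&(P[...,1]<15)&(P[...,1]>-170)
lat=near&(P[...,2]>116)&(P[...,2]<130)&(hsv[...,1]<70)&(P[...,1]>-40)
q=np.argwhere(lat)[:,::-1]; Q=np.array([ray(C,p,124)[:2] for p in q]); x=Q@e; y=Q@[-.1262,.992]
print('latch x ext',np.percentile(x,[1,99]),np.percentile(x,[1,99]).mean(),'y',y.min(),y.max(),len(q))
pin=near&(P[...,2]>90)&(P[...,2]<116)&(P[...,1]<-30)&(hsv[...,1]<90)
q=np.argwhere(pin)[:,::-1]; Q=np.array([ray(C,p,107)[:2] for p in q]); x=Q@e; y=Q@[-.1262,.992]; print(len(q))
for a in range(int(y.min()),int(y.max()),20):
    k=(y>=a)&(y<a+20); print(a,k.sum(),x[k].mean().round(1))
print('max y',y.max(), 'hole y', np.array([615.5,-.9])@[-.1262,.992])
red=near&((hsv[...,0]<8)|(hsv[...,0]>172))&(hsv[...,1]>110); q=np.argwhere(red)[:,::-1]; Q=np.array([ray(C,p,109)[:2] for p in q]); x=Q@e; print('bar',len(q),x.min(),x.max(),(x.min()+x.max())/2,(Q@[-.1262,.992]).mean(),cv2.minAreaRect(Q.astype(np.float32)))
```

```text
latch x ext [581.22052314 636.55714685] 608.8888349940762 y -105.89165762649648 -66.39751071807773 346
235
-229 22 610.4
-209 48 610.4
-189 47 609.3
-169 45 609.0
-149 45 609.7
-129 27 610.0
max y -112.4152681821532 hole y -78.5689
bar 116 579.5276572541147 639.712442162984 609.6200497085493 -212.7448456687183 ((631.6319580078125, -134.0808563232422), (60.20097351074219, 14.171993255615234), 6.653434753417969)
```

>>> jog_arm --pt "0 0 0 0.05 0.3 0 0" --pt "0 0 0 0.01 0.7 0 0" --pt "0 0 0 0.01 1 0 0" --pt "0 0 0 0.01 1 0 0" --pt "0 0 0 0.01 1 0 0" --pt "0 0 0 0 0 0 0"

```text
clock: 22.8
eef_pos: [632.4, -133.4, 77.5]
tcp_rot: [1.608, 1.56, 1.737]
contact_force: [0.8, -0.3, -2.4]
opening: 0.136
```

```bash
python3 -c "
from h import *
s=r.sense(); print(s['clock'],s['eef_pos'].round(1),s['contact_force'].round(1),s['wrist_torque'].round(2))"
```

```text
22.8 [ 632.4 -133.4   77.5] [ 0.8 -0.3 -2.4] [-0.2  -0.05 -0.05]
```

>>> jog_arm --pt "0 0 0 0.01 1 0 0" --pt "0 0 0 0.01 1 0 0" --pt "0 0 0 0.01 0.8 0 0" --pt "0 0 0 0.01 0.8 0 0" --pt "0 0 0 0.01 0.8 0 0" --pt "0 0 0 0 0.6 0 0" --pt "0 0 0 0 0 0 0"

```text
clock: 23.5
eef_pos: [626.2, -84.7, 77.5]
tcp_rot: [1.591, 1.56, 1.72]
contact_force: [0.8, -1.1, -2.3]
opening: 0.141
```

```bash
python3 pin.py w14
python3 - <<'E'
from h import *
snap('side','s14'); snap('top','t14')
a=cv2.imread('pics/s14.png')[180:330,270:470]; cv2.imwrite('pics/s14z.png',cv2.resize(a,None,fx=4,fy=4,interpolation=cv2.INTER_CUBIC))
E
```

```text
23.5 [626.2 -84.7  77.5] 0.14128167421957738 [ 0.8 -1.1 -2.3] [-0.16 -0.01  0.  ]
[[-0.0016, -0.1277, 0.9918], [0.0106, 0.9918, 0.1277], [-0.9999, 0.0107, -0.0002]]
22 1728 ridge x -35.4 -34.7 z mid -0.15 -8.2 7.9
37 2081 ridge x -35.3 -34.4 z mid 0.0 -9.5 9.5
52 1992 ridge x -35.6 -34.3 z mid 0.01 -9.5 9.5
67 937 ridge x -45.0 -44.7 z mid 0.01 -9.5 9.5
82 1382 ridge x -45.0 -44.6 z mid -0.01 -9.5 9.5
97 2596 ridge x -44.9 -42.8 z mid 0.0 -9.5 9.5
bar -1 [-33.2  43.8 -20.9] 35.8 50.4 zext -30.1 -12.0 top x -35.4
bar 1 [-33.1  43.7  20.6] 35.8 50.3 zext 12.0 29.6 top x -35.2
```

View pics/w14.png

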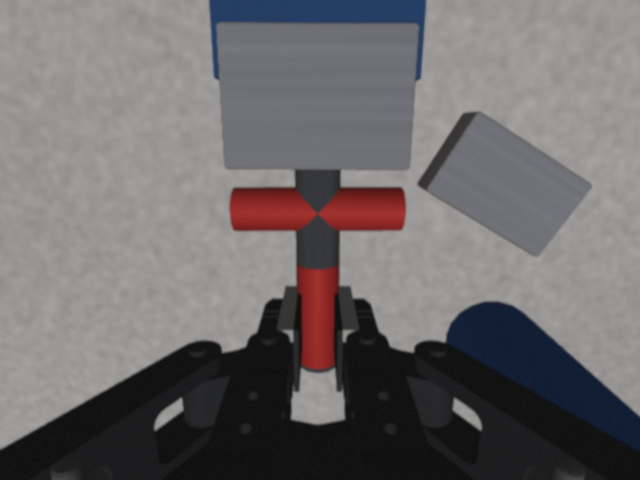

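View pics/s14z.png

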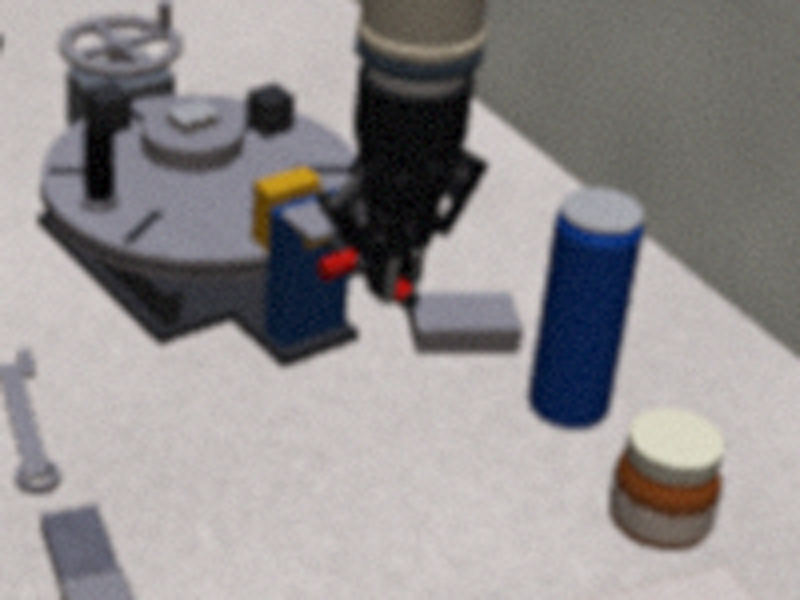

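Run:
```python
from h import *
c=r.get_calibration('wrist'); K=c['mtx'];M=c['mount']; d=np.load('pics/w14.npy'); v,u=np.mgrid[:480,:640]
T=np.stack([(u-K[0,2])/K[0,0]*d,(v-K[1,2])/K[1,1]*d,d],-1)@M[:3,:3].T+M[:3,3]
for vv in range(160,176,1): print(vv,T[vv,[260,318,380]][:,:2].round(1).tolist())
for vv in range(14,30,2): print(vv,T[vv,[260,318,380]][:,:2].round(1).tolist())
s=r.sense(); p=s['eef_pos']; print((np.array([615.5,-.9])-p[:2])@[-.1275,.9918])
```

```text
160 [[-45.2, 61.3], [-45.8, 61.3], [-45.2, 61.3]]
161 [[-45.8, 61.0], [-45.7, 61.0], [-45.0, 61.0]]
162 [[-45.0, 60.7], [-45.9, 60.8], [-45.4, 60.7]]
163 [[-45.0, 60.4], [-45.8, 60.5], [-45.5, 60.4]]
164 [[-46.0, 60.2], [-45.7, 60.1], [-46.2, 60.2]]
165 [[-44.9, 59.8], [-46.2, 59.9], [-45.2, 59.8]]
166 [[-45.3, 59.5], [-46.0, 59.6], [-45.5, 59.5]]
167 [[-45.4, 59.2], [-45.6, 59.2], [-45.1, 59.2]]
168 [[-45.1, 58.9], [-44.6, 58.8], [-44.9, 58.9]]
169 [[79.6, 44.9], [-34.3, 57.4], [78.7, 45.0]]
170 [[78.7, 44.4], [-33.8, 57.0], [78.7, 44.4]]
171 [[79.7, 43.7], [-33.6, 56.7], [78.4, 43.8]]
172 [[78.9, 43.1], [-34.9, 56.5], [78.9, 43.1]]
173 [[77.9, 42.6], [-34.4, 56.1], [78.3, 42.6]]
174 [[78.3, 42.0], [-34.6, 55.8], [77.4, 42.1]]
175 [[78.8, 41.3], [-35.3, 55.6], [78.1, 41.4]]
14 [[-42.3, 101.0], [-43.3, 100.7], [-41.6, 101.1]]
16 [[-41.1, 100.7], [-41.8, 100.6], [-42.3, 100.5]]
18 [[-44.0, 99.6], [-42.1, 100.0], [-41.9, 100.1]]
20 [[-41.5, 99.7], [-41.9, 99.6], [-42.8, 99.3]]
22 [[-44.9, 98.4], [-43.4, 98.7], [-42.5, 98.9]]
24 [[-44.4, 98.0], [-45.9, 97.7], [-45.5, 97.7]]
26 [[-44.4, 97.5], [-45.6, 97.2], [-45.2, 97.3]]
28 [[-44.6, 97.0], [-44.7, 97.0], [-43.9, 97.1]]
85.51138849701312
```

>>> jog_arm --pt "0 0 0 0.01 0.4 0 0" --pt "0 0 0 0 0.4 0 0" --pt "0 0 0 0.01 0.4 0 0" --pt "0 0 0 0 0.2 0 0" --pt "0 0 0 0 0.2 0 0" --pt "0 0 0 0 0.2 0 0"

```text
clock: 24.25
eef_pos: [624.4, -69.5, 77.5]
tcp_rot: [1.519, 1.564, 1.647]
contact_force: [1.6, -14.7, -6.4]
opening: 0.141
```

>>> jog_arm --pt "0 0 0 0 0.2 0 0" --pt "0 0 0 0.01 0.2 0 0"

```text
clock: 24.45
eef_pos: [623.8, -65.7, 77.2]
tcp_rot: [1.541, 1.563, 1.669]
contact_force: [2.0, -9.3, -8.5]
opening: 0.141
```

>>> jog_arm --pt "0 0 0 0 0.2 0 0" --pt "0 0 0 0 0.2 0 0"

```text
clock: 24.65
eef_pos: [622.9, -60.9, 76.9]
tcp_rot: [1.631, 1.562, 1.758]
contact_force: [0.6, -4.4, -8.1]
opening: 0.14
```

>>> jog_arm --pt "0 0 0 0 0.2 0 0" --pt "0 0 0 0 0.15 0 0" --pt "0 0 0 0 0 0 0"

```text
clock: 24.95
eef_pos: [622.1, -55.9, 77.1]
tcp_rot: [1.679, 1.56, 1.806]
contact_force: [0.0, -0.9, -9.2]
opening: 0.135
```

>>> jog_arm --pt "0 0 0 0 0.1 0 0" --pt "0 0 0 0 0.1 0 0"

```text
clock: 25.15
eef_pos: [622.0, -54.0, 77.3]
tcp_rot: [1.632, 1.56, 1.76]
contact_force: [0.2, 0.5, -7.7]
opening: 0.143
```

>>> jog_arm --pt "0 0 0 0 0.1 0 0" --pt "0 0 0 0 0 0 0"

```text
clock: 25.35
eef_pos: [622.1, -52.8, 77.5]
tcp_rot: [1.6, 1.56, 1.728]
contact_force: [-0.9, 1.6, -8.0]
opening: 0.137
```

>>> jog_arm --pt "0 0 0 0 0.05 0 0" --pt "0 0 0 0 0.05 0 0" --pt "0 0 0 0 0 0 0"

```text
clock: 25.65
eef_pos: [622.2, -52.2, 77.7]
tcp_rot: [1.562, 1.56, 1.689]
contact_force: [-1.2, 1.5, -6.9]
opening: 0.137
```

```bash
python3 pin.py w15
```

```text
25.65 [622.2 -52.2  77.7] 0.13683700739042512 [-1.2  1.5 -6.9] [-0.05  0.09  0.03]
[[-0.0013, -0.1269, 0.9919], [0.0106, 0.9919, 0.1269], [-0.9999, 0.0106, 0.0001]]
22 818 ridge x -44.8 -34.7 z mid 0.01 -9.4 9.4
37 469 ridge x -45.0 -44.8 z mid 0.0 -9.5 9.5
52 758 ridge x -45.0 -44.8 z mid -0.0 -9.5 9.5
67 2474 ridge x -44.8 -42.4 z mid 0.01 -9.5 9.5
82 2202 ridge x -43.7 -33.2 z mid 0.0 -9.5 9.5
97 315 ridge x -45.0 -44.8 z mid 0.0 -9.5 9.5
```

View pics/w15.png

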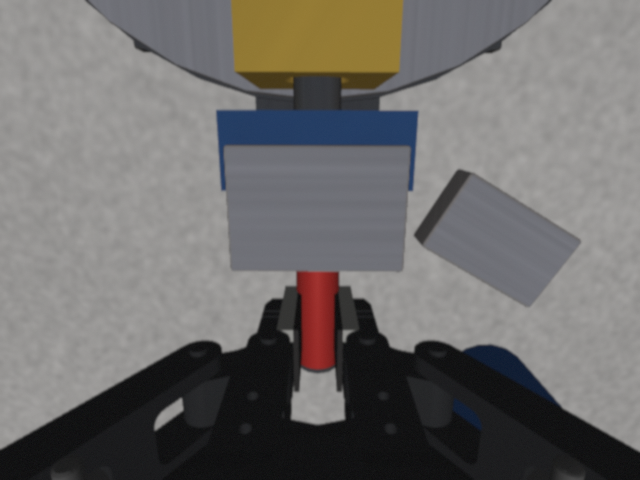

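Run:
```python
from h import *
c=r.get_calibration('wrist'); K=c['mtx'];M=c['mount']; d=np.load('pics/w15.npy'); v,u=np.mgrid[:480,:640]
T=np.stack([(u-K[0,2])/K[0,0]*d,(v-K[1,2])/K[1,1]*d,d],-1)@M[:3,:3].T+M[:3,3]
for vv in range(264,275,1): print(vv,T[vv,[260,318,380]][:,:2].round(1).tolist())
for vv in range(360,378,2): print(vv,T[vv,[312,318,324]][:,:2].round(1).tolist())
d0=np.load('pics/w14.npy'); T0=np.stack([(u-K[0,2])/K[0,0]*d0,(v-K[1,2])/K[1,1]*d0,d0],-1)@M[:3,:3].T+M[:3,3]
print([T0[vv,318,:2].round(1).tolist() for vv in range(360,378,2)])
```

```text
264 [[-45.9, 28.5], [-46.1, 28.6], [-46.0, 28.5]]
265 [[-45.0, 27.8], [-45.0, 27.8], [-45.7, 28.1]]
266 [[-45.0, 27.5], [-45.9, 27.8], [-44.8, 27.4]]
267 [[-45.8, 27.5], [-45.4, 27.3], [-47.2, 28.0]]
268 [[-45.9, 27.1], [-45.9, 27.1], [-45.2, 26.9]]
269 [[-45.6, 26.7], [-45.7, 26.7], [-45.1, 26.5]]
270 [[-45.5, 26.3], [-45.8, 26.4], [-45.5, 26.3]]
271 [[78.2, -21.9], [-34.2, 21.6], [78.0, -21.9]]
272 [[78.4, -22.7], [-34.3, 21.2], [78.8, -22.9]]
273 [[77.3, -23.0], [-34.1, 20.8], [78.3, -23.4]]
274 [[78.3, -24.1], [-34.5, 20.5], [77.2, -23.6]]
360 [[-34.6, -14.3], [-35.3, -13.9], [-34.3, -14.5]]
362 [[-34.2, -15.4], [-36.6, -13.8], [-34.9, -15.0]]
364 [[-35.4, -15.5], [-34.2, -16.3], [-34.6, -16.0]]
366 [[-35.8, -16.1], [-35.1, -16.6], [-35.3, -16.4]]
368 [[-34.9, -17.6], [-36.1, -16.8], [-35.4, -17.2]]
370 [[-34.8, -18.6], [-36.0, -17.7], [-34.8, -18.5]]
372 [[77.3, -98.7], [-35.1, -19.2], [78.2, -99.3]]
374 [[77.2, -100.3], [77.9, -100.8], [77.3, -100.4]]
376 [[77.5, -102.1], [76.3, -101.3], [76.4, -101.4]]
[[-35.9, -13.5], [-36.0, -14.3], [-34.8, -15.9], [-34.4, -17.1], [-36.0, -16.9], [-35.1, -18.4], [-36.3, -18.3], [76.7, -99.9], [76.8, -101.6]]
```

>>> jog_arm --pt "0 0 0 0 0.05 0 0" --pt "0 0 0 0 0 0 0"

```text
clock: 25.9
eef_pos: [622.3, -51.8, 77.8]
tcp_rot: [1.528, 1.56, 1.655]
contact_force: [0.0, 1.1, -5.7]
opening: 0.139
```

>>> jog_arm --pt "0 0 0 0 0.05 0 0" --pt "0 0 0 0 0 0 0"

```text
clock: 26.1
eef_pos: [622.5, -51.4, 78.0]
tcp_rot: [1.468, 1.561, 1.595]
contact_force: [-1.4, 0.3, -3.5]
opening: 0.14
```

>>> jog_arm --pt "0 0 0 0 0.05 0 0" --pt "0 0 0 0 0 0 0"

```text
clock: 26.3
eef_pos: [622.4, -51.1, 77.9]
tcp_rot: [1.476, 1.561, 1.604]
contact_force: [-0.3, -1.3, -2.5]
opening: 0.14
```

>>> jog_arm --pt "0 0 0 0 0.05 0 0" --pt "0 0 0 0 0 0 0"

```text
clock: 26.5
eef_pos: [622.4, -51.0, 77.9]
tcp_rot: [1.472, 1.561, 1.599]
contact_force: [0.8, -5.6, -2.4]
opening: 0.137
```

Run:
```python
from h import *
snap('side','s16')
a=cv2.imread('pics/s16.png')[180:300,300:420]; cv2.imwrite('pics/s16z.png',cv2.resize(a,None,fx=5,fy=5,interpolation=cv2.INTER_CUBIC))
```

```text
(no output)
```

View pics/s16z.png

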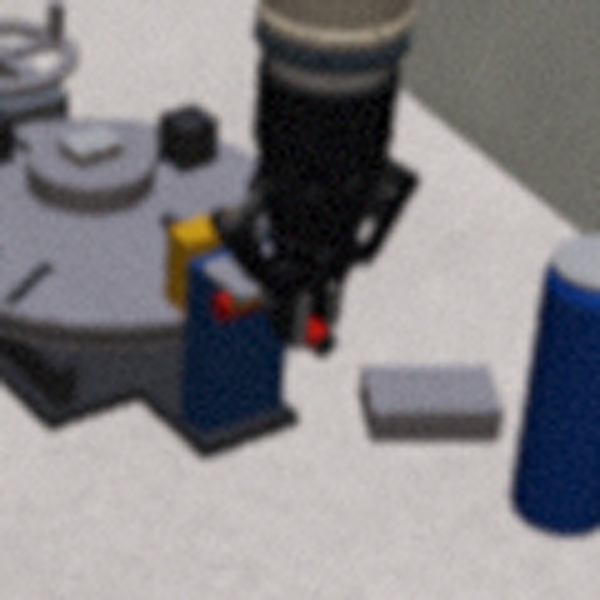

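>>> jog_arm --pt "0 0 0 0 0 0 0.2" --pt "0 0 0 0 0 0 0.4" --pt "0 0 0 0 0 0 0.6" --pt "0 0 0 0 0 0 0.6" --pt "0 0 0 -1 0 0 0.6" --pt "0 0 0 -2 0 0 0.6" --pt "0 0 0 -3 0 0 0.6" --pt "0 0 0 -4 -1 0 0.6" --pt "0 0 0 -5 -2 0 0.6" --pt "0 0 0 -5 -3 0 0.6" --pt "0 0 0 0 -3 0 0.6" --pt "0 0 0 0 0 0 0.6" --pt "0 0 0 0 0 0 0.6"

```text
clock: 27.85
eef_pos: [632.5, -136.2, 266.3]
tcp_rot: [1.566, 1.56, 1.692]
contact_force: [-1.1, -0.3, -0.1]
opening: 0.602
```

Run:
```python
from h import *
s=r.sense(); print(s['clock'],s['eef_pos'].round(1),s['contact_force'].round(1))
np.save('pics/w17pose.npy',[s['eef_pos'],s['tcp_rot']])
snap('side','s17'); snap('wrist','w17'); snap('top','t17')
a=cv2.imread('pics/s17.png')[180:300,300:420]; cv2.imwrite('pics/s17z.png',cv2.resize(a,None,fx=5,fy=5,interpolation=cv2.INTER_CUBIC))
```

```text
27.85 [ 632.5 -136.2  266.3] [-1.1 -0.3 -0.1]
```

View pics/s17z.png

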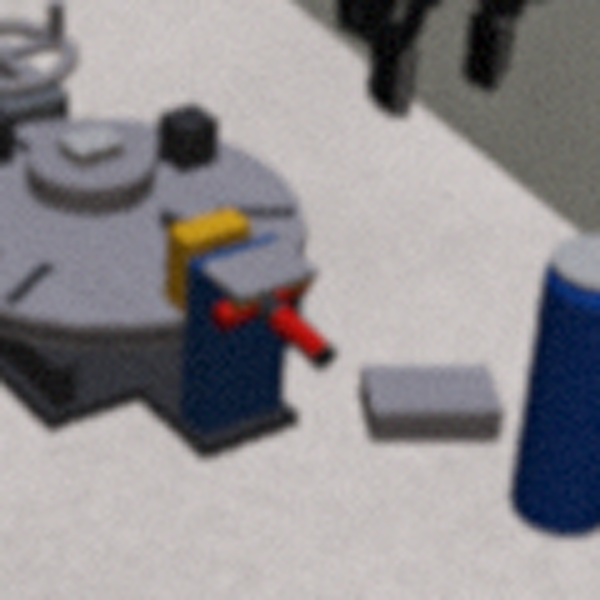

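View pics/w17.png

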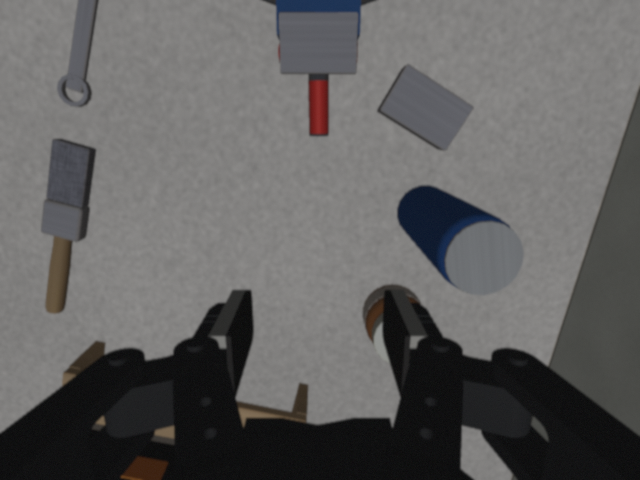

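Run:
```python
from h import *
C=cam('wrist',np.load('pics/w17pose.npy')); P=pc(C,np.load('pics/w17.npy')); D=np.array([-.1262,.992])
lf=ray(C,(318,73.5),124); print('latch front',lf@[*D,0],'plate z',np.median(P[20:70,285:350,2]), [np.median(P[v,285:350,2]).round(1) for v in(20,45,70)])
for z in(105,109): 
    e=ray(C,(318,135.5),z); print('handle end',z,e@[*D,0],'gap to latch front',lf@[*D,0]-e@[*D,0])
v=np.arange(82,133,6); print([(P[i,314:322,2].min().round(1),P[i,314:322,2].max().round(1)) for i in v])
a=cv2.imread('pics/t17.png'); print()
cv2.imwrite('pics/t17z.png',cv2.resize(a[130:330,190:400],None,fx=3.5,fy=3,interpolation=cv2.INTER_CUBIC)[:600,:800])
```

```text
latch front -106.30510779788783 plate z 124.0550577533094 [np.float64(124.0), np.float64(124.1), np.float64(124.1)]
handle end 105 -150.491782045334 gap to latch front 44.18667424744616
handle end 109 -150.42504058098527 gap to latch front 44.11993278309744
[(np.float64(107.8), np.float64(109.8)), (np.float64(106.8), np.float64(430.6)), (np.float64(107.0), np.float64(109.4)), (np.float64(105.1), np.float64(109.0)), (np.float64(106.2), np.float64(109.0)), (np.float64(105.7), np.float64(107.4)), (np.float64(106.3), np.float64(107.5)), (np.float64(105.5), np.float64(107.6)), (np.float64(104.9), np.float64(107.3))]
```

View pics/t17z.png

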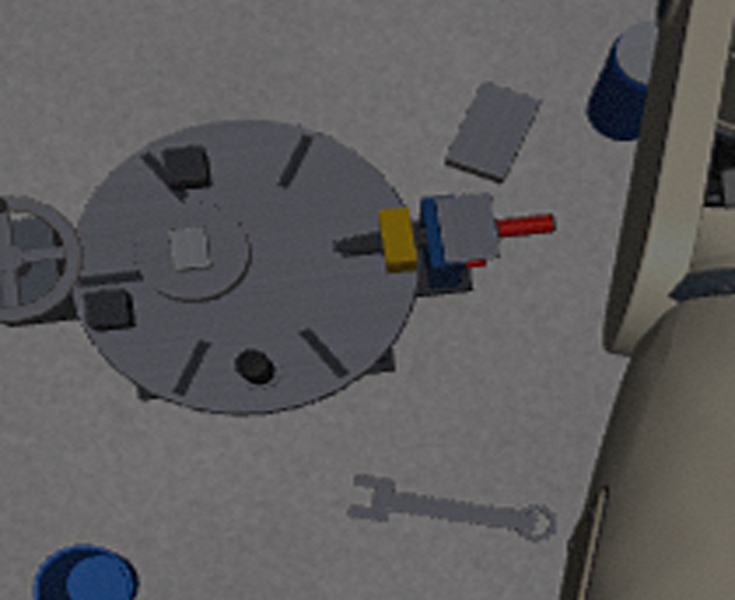

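```bash
python3 - <<'E'
from h import *
C=cam('wrist',np.load('pics/w17pose.npy')); P=pc(C,np.load('pics/w17.npy')); hsv=cv2.cvtColor(cv2.imread('pics/w17.png'),cv2.COLOR_BGR2HSV)
D=np.array([-.1262,.992]);E=np.array([.992,.1262])
red=((hsv[...,0]<8)|(hsv[...,0]>172))&(hsv[...,1]>110)&(P[...,2]>95)&(P[...,2]<118)
x=P[...,:2]@E;y=P[...,:2]@D
h=red&(y<-108)&(y>-155)
print('handle x mid',(np.percentile(x[h],1)+np.percentile(x[h],99))/2)
for a in range(-152,-108,8):
    k=h&(y>=a)&(y<a+8); print(a,k.sum(),np.percentile(P[...,2][k],[50,80,95]).round(1),x[k].mean().round(1))
b=red&(x<590); print('bar -x end',b.sum(),P[b].mean(0) if b.any() else '', P[b].max(0) if b.any() else '')
E
python3 - <<'E'
import cv2
a=cv2.imread('pics/w17.png')[0:150,240:400]; cv2.imwrite('pics/w17z.png',cv2.resize(a,None,fx=4,fy=4,interpolation=cv2.INTER_CUBIC))
E
```

```text
handle x mid 610.6487523894696
-152 105 [105.1 106.2 107.1] 611.0
-144 198 [105.4 106.4 107. ] 610.9
-136 183 [105.9 107.  107.8] 610.9
-128 198 [106.6 107.6 108.6] 610.8
-120 207 [107.  108.1 108.9] 610.6
-112 91 [107.5 108.6 109.2] 610.6
bar -x end 7 [ 495.89413068 -416.51271642  105.99367862] [ 511.74236974 -412.8274786   117.87530949]
```

View pics/w17z.png

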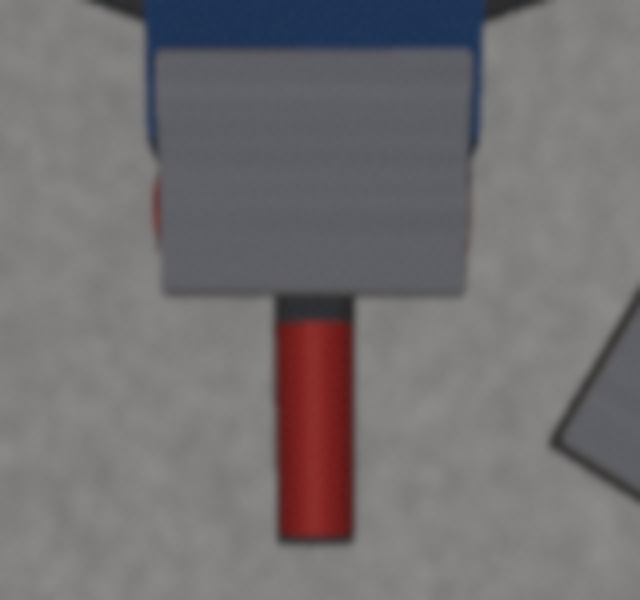

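>>> jog_arm --pt "0 0 0 2 3 0 0.5" --pt "0 0 0 4 3 0 0.5" --pt "0 0 0 4 2.5 0 0.5" --pt "0 0 0 3 0 0 0.5" --pt "0 0 0 0 0 0 0.5" --pt "0 0 0 0 0 0 0.5"

```text
clock: 28.6
eef_pos: [621.8, -49.7, 137.1]
tcp_rot: [1.665, 1.56, 1.793]
contact_force: [-0.0, -0.3, -0.1]
opening: 0.499
```

```bash
cat > tilt.py <<'E'
from h import *
import sys
f=sys.argv[1]
s=r.sense(); pose=(s['eef_pos'],s['tcp_rot']); np.save(f'pics/{f}pose.npy',pose); print(s['clock'],s['eef_pos'].round(1),s['contact_force'].round(1))
im,d=snap('wrist',f); C=cam('wrist',pose); P=pc(C,d); hsv=cv2.cvtColor(im,cv2.COLOR_RGB2HSV)
D=np.array([-.1262,.992]);E=np.array([.992,.1262]); x=P[...,:2]@E;y=P[...,:2]@D
k0=(d>0)&(P[...,2]>95)&(P[...,2]<119)&(y<-107)&(y>-155)&(np.abs(x-610.6)<2.5)
a=np.polyfit(y[k0],P[...,2][k0],1); print('ridge slope',a[0],'deg',np.degrees(np.arctan(a[0])),'z at handle mid -128',np.polyval(a,-128),'at bar -87',np.polyval(a,-87),'n',k0.sum(),'y range',y[k0].min(),y[k0].max())
E
python3 tilt.py w18
```

```text
28.6 [621.8 -49.7 137.1] [-0.  -0.3 -0.1]
ridge slope 0.07650031039687624 deg 4.374624326914411 z at handle mid -128 106.6383973226453 at bar -87 109.77491004891722 n 639 y range -149.83983527387483 -108.89370087346191
```

View pics/w18.png

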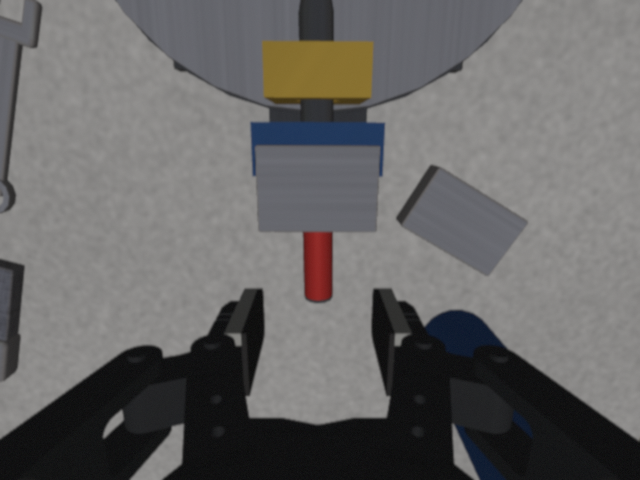

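>>> jog_arm --pt "0 0 0 2 -0.1 0 0.5" --pt "0 0 0 2.5 -0.1 0 0.5" --pt "0 0 0 2 0 0 0.5" --pt "0 0 0 0 0 0 0.5" --pt "0 0 0 0 0 0 0.2" --pt "0 0 0 0 0 0 0" --pt "0 0 0 0 0 0 0" --pt "0 0 0 0 0 0 0" --pt "0 0 0 0 0 0 0" --force 40

```text
clock: 29.55
eef_pos: [623.2, -51.9, 73.3]
tcp_rot: [1.318, 1.561, 1.445]
contact_force: [-0.0, -1.6, 8.2]
opening: 0.168
```

```bash
python3 tilt.py w19; python3 -c "
from h import *
s=r.sense(); print(s['opening'],s['wrist_torque'])"
```

```text
29.55 [623.2 -51.9  73.3] [-0.  -1.6  8.2]
ridge slope 0.08907350426561395 deg 5.09010244938464 z at handle mid -128 105.70024158480172 at bar -87 109.3522552596919 n 1208 y range -150.33178742733395 -110.76027495798401
0.16731778055910415 [-0.23797249  0.0277903   0.0690564 ]
```

>>> jog_arm --pt "0 0 -1 -0.1 -0.04 0 0" --pt "0 0 -1 -0.1 -0.04 0 0" --pt "0 0 -1 -0.1 -0.04 0 0" --pt "0 0 -1 -0.1 -0.04 0 0" --pt "0 0 -1 -0.1 -0.04 0 0" --pt "0 0 0 0 0 0 0"

```text
clock: 30.2
eef_pos: [622.8, -53.7, 77.4]
tcp_rot: [-1.558, 1.492, -1.43]
contact_force: [3.0, -6.2, 4.2]
opening: 0.169
```

```bash
python3 tilt.py w20; python3 -c "
from h import *
s=r.sense(); print(s['opening'],s['wrist_torque'])"
```

```text
30.2 [622.8 -53.7  77.4] [ 3.  -6.2  4.2]
ridge slope 0.01671654962827281 deg 0.9576985409731043 z at handle mid -128 109.57870137874754 at bar -87 110.26407991350673 n 1116 y range -149.80711486272025 -111.2682140930776
0.1661374983930111 [-0.63334074 -0.32258287 -0.14139205]
```

View pics/w20.png

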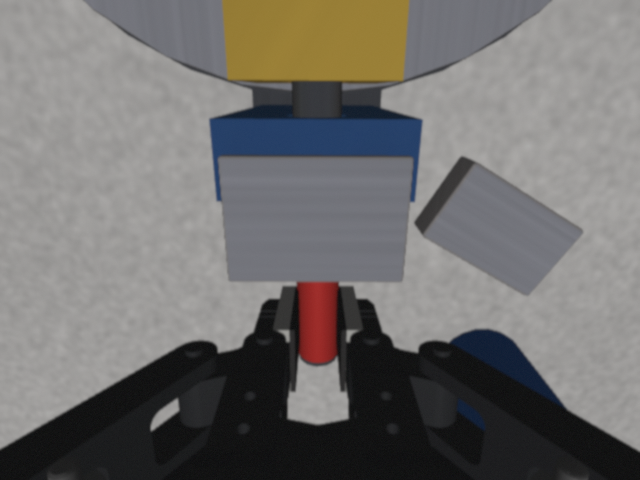

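>>> jog_arm --pt "0 0 -0.9 -0.1 -0.02 0 0" --pt "0 0 0 -0.05 0 0 0" --pt "0 0 0 0 0 0 0"

```text
clock: 30.55
eef_pos: [622.5, -53.9, 78.4]
tcp_rot: [-1.568, 1.477, -1.44]
contact_force: [3.1, -5.9, 0.8]
opening: 0.17
```

```bash
python3 tilt.py w21; python3 -c "
from h import *
s=r.sense(); print(s['opening'],s['wrist_torque'])"
```

```text
30.55 [622.5 -53.9  78.4] [ 3.1 -5.9  0.8]
ridge slope 0.003868542718409783 deg 0.2216500649249406 z at handle mid -128 110.48792393024844 at bar -87 110.64653418170325 n 1123 y range -149.26250582117734 -111.30800134567545
0.1671277387410204 [-0.74920177 -0.42801912 -0.10640498]
```

>>> jog_arm --pt "0 0 0 -0.05 0 0 0" --pt "0 0 0 0 0 0 0.22" --pt "0 0 0 0 0 0 0.26" --pt "0 0 0 0 0 0 0.3" --pt "0 0 0 0 0 0 0.4" --pt "0 0 0 0 0 0 0.5" --pt "0 0 0 0 0 0 0.5" --force 20

```text
clock: 31.3
eef_pos: [622.2, -53.4, 78.9]
tcp_rot: [-1.572, 1.478, -1.445]
contact_force: [-0.1, -0.8, 0.5]
opening: 0.496
```

```bash
python3 tilt.py w22; python3 -c "
from h import *
s=r.sense(); print(s['opening'],s['wrist_torque'])"
```

```text
31.3 [622.2 -53.4  78.9] [-0.1 -0.8  0.5]
ridge slope 0.07285305831142087 deg 4.166811292516643 z at handle mid -128 106.8720945536306 at bar -87 109.85906994439885 n 1003 y range -150.1160849381124 -112.29374838233731
0.5025976692163385 [ 0.02455287 -0.00533801  0.0380423 ]
```

>>> jog_arm --pt "0 0 0 -1 -0.1 0 0.5" --pt "0 0 0 -2 -0.2 0 0.5" --pt "0 0 0 -3 -0.3 0 0.5" --pt "0 0 0 -4 -1.5 0 0.5" --pt "0 0 1.8 -5 -3 0 0.5" --pt "0 0 1.8 -4 -4 0 0.5" --pt "0 0 1.8 0 -4 0 0.5" --pt "0 0 0 0 0 0 0.5" --pt "0 0 0 0 0 0 0.5" --pt "0 0 0 0 0 0 0.5"

```text
clock: 32.35
eef_pos: [635.3, -158.3, 263.8]
tcp_rot: [1.943, 1.568, 2.07]
contact_force: [0.2, 0.8, -0.2]
opening: 0.502
```

```bash
python3 tilt.py w23
python3 - <<'E'
from h import *
snap('side','s23'); snap('top','t23'); t=cv2.imread('pics/t23.png'); cv2.imwrite('pics/t23z.png',cv2.resize(t[110:340,180:560],None,fx=2.1,fy=2.1,interpolation=cv2.INTER_CUBIC))
a=cv2.imread('pics/s23.png')[180:300,300:420]; cv2.imwrite('pics/s23z.png',cv2.resize(a,None,fx=5,fy=5,interpolation=cv2.INTER_CUBIC))
E
```

```text
32.35 [ 635.3 -158.3  263.8] [ 0.2  0.8 -0.2]
ridge slope 0.05531231681182714 deg 3.1659362612360464 z at handle mid -128 107.65954486051363 at bar -87 109.92734984979855 n 360 y range -148.75766668142123 -107.12580128000111
```

View pics/s23z.png

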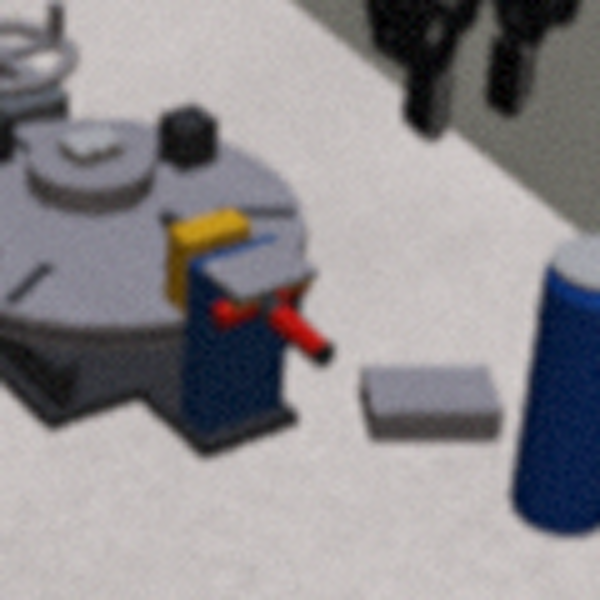

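View pics/t23z.png

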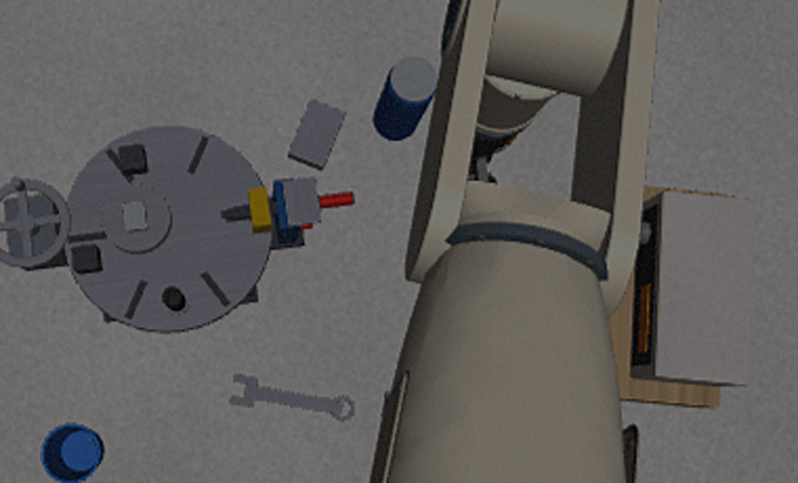

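View pics/w23.png

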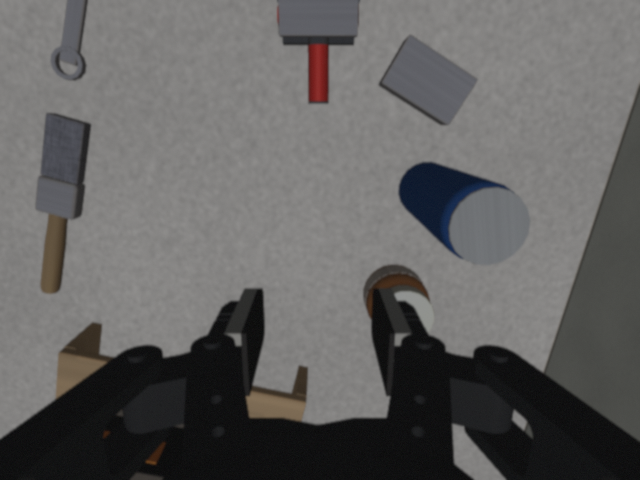

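```bash
python3 -c "
from rig import r
print(r.sign_off())"
```

```text
the job is handed in; nothing more can be done
None
```

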